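# Open the light meter's hood and stand the calibration cell in its bay

### The arm

A 6-joint arm with a two-finger parallel gripper is mounted at the origin on the work surface. World frame = base frame: x ahead of the robot, y to its left, z up, the work surface at z = 0. Lengths are in m, angles in degrees, forces in N, time in s.
With the tool pointing down it reaches from about 0.3 to 0.85 m from the base axis. Payload 4.2 kg.
Tool frame: the origin (TCP) lies at the very end of the fingers, on their centre line; the grasp point (between the pads) lies 19 mm behind it; z points along the fingers, y is the line along which they close (so a half turn about z gives the same grasp; the last joint's range is limited). The gripper opens to 91 mm and grips with 3 to 60 N. Pads are 32 mm wide; open, the fingers measure 118 mm over their backs; the gripper's body (76 mm by 178 mm) begins 60 mm behind the grasp point.
Start: joints at [62.109, 18.312, 89.639, -0, 72.044, -1.146], TCP at [0.259, 0.514, 0.183] pointing down, gripper open.
Joint ranges: [-177.97, 177.97], [-48.28, 115.42], [12.27, 149.76], [-77.06, 257.06], [2.81, 150.46], [-146.56, 146.56]. Speed limits (degrees/s): [147.25, 147.25, 180, 180, 180, 180].

### API

Orientations are given as [roll, pitch, yaw] about the fixed x, y, z axes, in that order (R = Rz(yaw) Ry(pitch) Rx(roll)).
In Python, from cell import sense, vision, bot gives the robot as it stands.
- The arm moves only by the tool step_arm, never from a script. Its argument "commands" is a list of rows, each an object of numbers: "x", "y", "z": the shift along the tool's x, y, z in m; "roll": the turn about the tool's z in degrees; "fingers": the finger opening in m, from 0 to 0.0912. In form: [{"x": .., "y": .., "z": .., "roll": .., "fingers": ..}, ...]. A call has 1 to 20 rows; each row is the pose to reach, as a shift and turn from the pose commanded when the call began, along the tool's axes at that moment; what a row does not reach only later rows make up. A row lasts 1/12 s, in which the tool goes at most 41.7 mm and 7.16 degrees, less where a joint would pass 70% of its speed; a pose out of reach is approached as far as the arm can. A call with a gripper value outside its range is refused whole. The fingers move at their own pace and stop on an object; "newtons" is the grip in N (left out, the last holds). Time passes only in rows, so rows that repeat a pose let the fingers close. It gives the time, the measured TCP pose, the force, the opening and the grip force at its end, in the units of the state.
- sense(): the state, without advancing time (a new reading comes with each control period).
- vision.capture(name): name is "scene" or "top"; returns a dict with "pixels" (384x512x3 uint8, blue, green, red), "fovy" (degrees; the focal length in pixels is half the picture's height over the tangent of half this angle, whatever the lens; pixels are square), "cx", "cy" (the principal point, pixels), "distortion" ([k1, k2, p1, p2, k3] as OpenCV has them; the pictures are not rectified), "extrinsics" (4x4, takes a point from world to camera coordinates). Camera axes: x right, y down, z forward; pixel columns grow to the right and rows downward; lengths in m; the calibration is good to about 2 mm. A picture is of the moment at which its call begins. There is no depth.
- bot.sign_off(): hands the job in; it is judged then, once.
The state is a dict: "time": time; "joint_positions": joint angles; "qd": joint speeds; "joint_torque": joint torques, N m; "ee_pos": TCP position; "orientation": TCP orientation; "force": force on the tool from outside, world axes, zero at the start; "torque": the same for the moment, N m; "gripper_width": finger opening in m; "gripper_force": force on a finger pad.
Only numpy, scipy, OpenCV 4.12 (cv2) and the standard library are available. Lean on these libraries where they do the work, as an engineer would, in place of code of your own. Each camera call takes 0.05 s, during which the arm holds its last target. There are 200 camera calls.

### The job

Lift the meter's hood by its bar and swing it back past the point where its spring takes over, so that it stays fully open by itself. Then stand the calibration cell, now lying on its rest, upright with its black lid on top in the measuring bay, fully down between the rails and end stops, and leave the hood open. Do not knock over or push aside the jar, beaker, tubes, dish or screwdriver.

Things in the scene. Friction and masses are not known exactly. Their poses are not given: they have to be found in the camera images.
- meter: white benchtop light meter, fixed: body 300 (x) x 220 (y) x 80 mm high, its top a flat deck. Origin at the centre of the underside; +z up, -x is the front with the display. The grey hood on the deck, when shut, reaches to 143 mm above the table, from the hinge 170 mm forward, 180 mm wide. Display and buttons are not used.
- hood (a joint): hinge angle of the grey hood, rad: 0 shut, 1.6 at its open stop (about upright). Hinge line parallel to the meter's y. Below roughly 1.05 rad spring and weight push it shut (about 6 N at the bar when shut, fading to nothing at the balance point; its weight varies); beyond that they push it open, up to the stop. Let go too early it falls shut.
- hood_hinge (a point): middle of the hinge line, at x +100, y 0, z +85 mm in the meter's frame; it does not move.
- hood_handle (a point): middle of the hood's steel bar handle (moves with it): round, 10 mm thick, 120 mm long, parallel to the meter's y, on two posts at y +-55 mm. Shut, it lies 212 mm in front (-x) of the hinge line, 30 mm above it and 42 mm in front of the hood's front wall. It swings up and back about the hinge; a pinched bar can turn between the fingers.
- bay (a point): centre of the measuring bay's floor, on the deck under the hood (x +10, y 0, z +80 mm in the meter's frame, axes as the meter's). Free space 66 mm (x) by 21 mm (y) between two rails along x (6 mm wide, 10 mm high) and two end stops (8 mm thick, 33 mm wide, 36 mm high), black. No room for fingers at the cell's ends; its broad faces are free above the rails.
- cell: loose calibration cell, about 90 g: white block 16 mm thick (x), 60 long (y), 36 high (z), windows on the broad faces, black lid 12 x 48 x 8 mm on top. Origin: centre of the underside; z points to the lid. It starts lying on a broad face on the rest, z level, to the robot's right or back towards it, origin 8 mm above the rest's top; it ends upright, y along the meter's x, either way round.
- rest: fixed aluminium rest left or right of the meter: base plate 80 x 80 x 8 mm, 24 mm column, flat platform 60 (x) by 36 mm (y), 10 mm thick, its top 60 mm above the table. Origin at the centre of the underside. The cell lies centred on it, overhanging it by 12 mm at both ends (y); the cell can also stand upright on it.
- jar: white capped jar, 64 mm across, 85 mm high, on the other side of the meter from the rest; origin under its centre. Bystander.
- beaker: open glass beaker, 68 mm across, 85 mm high; origin under its centre. Bystander.
- tube_a: small capped white tube standing, 29 mm across, 75 mm high, left of the meter; origin under its centre. Bystander.
- tube_b: like tube_a, right of the meter. Bystander.
- dish: shallow white open dish 100 x 70 x 22 mm; origin under its centre. Bystander.
- driver: screwdriver lying on the table, 150 mm long. Bystander.
Mind the look-alikes: they are no part of the job. Leave any green look-alike of the cell alone.

How it is judged:
By the outcome, as a careful person would: the job done as asked, in the order asked, and still so for the second after the job is handed in, with the robot touching nothing.
It also fails if it takes over 72 s, if anything falls off the work surface, if the arm or the gripper's body presses on something with over 40 N, if the wrist force passes 120 N, or if a joint passes its speed limit or range.

## Working session

There is one attempt and no reset: what is moved stays moved. The work goes in short steps, Python scripts to look and compute and a tool call to move; the robot and the scene stay as the last step left them, time stands still between calls to the robot, and variables do not carry over. Pictures are saved under pics/ and viewed, at most 10 in all, crops included, and the job is handed in when it is done.

Besides the shell and the picture viewer there is one more tool, called after "Emit:" as name(argument=value, ...), one argument or row to a line, values as JSON. step_arm: Moves the arm, as the interface text tells. Its arguments: {"type":"object","properties":{"commands":{"type":"array"},"newtons":{"type":"number"}},"required":["commands"]}

```bash
mkdir -p pics; ls
cat > h.py <<'E'
import numpy as np, cv2
from cell import sense, vision, bot
from scipy.spatial.transform import Rotation as Ro
def cap(n,f=None):
    c=vision.capture(n); h=c["pixels"].shape[0]; fl=h/2/np.tan(np.radians(c["fovy"])/2)
    c["K"]=np.array([[fl,0,c["cx"]],[0,fl,c["cy"]],[0,0,1]]); c["d"]=np.array(c["distortion"],float); c["E"]=np.array(c["extrinsics"])
    if f: cv2.imwrite("pics/"+f,c["pixels"])
    return c
def ray(c,uv):
    p=cv2.undistortPoints(np.array(uv,float).reshape(-1,1,2),c["K"],c["d"]).reshape(-1,2)
    R=c["E"][:3,:3];t=c["E"][:3,3]
    return -R.T@t, np.c_[p,np.ones(len(p))]@R
def onz(c,uv,z):
    o,d=ray(c,uv); return o+d*((z-o[2])/d[:,2])[:,None]
def proj(c,P):
    r=cv2.Rodrigues(c["E"][:3,:3])[0]
    return cv2.projectPoints(np.array(P,float).reshape(-1,1,3),r,c["E"][:3,3],c["K"],c["d"])[0].reshape(-1,2)
def tri(c1,u1,c2,u2):
    A=np.zeros((3,3));b=np.zeros(3)
    for c,u in((c1,u1),(c2,u2)):
        o,d=ray(c,u);d=d[0]/np.linalg.norm(d[0]);M=np.eye(3)-np.outer(d,d);A+=M;b+=M@o
    return np.linalg.solve(A,b)
def tomove(P):  # world target TCP -> shift in tool axes
    s=sense();R=Ro.from_euler('xyz',s["orientation"],degrees=True).as_matrix()
    return R.T@(np.array(P)-s["ee_pos"])
E
python3 - <<'E'
from h import *
np.set_printoptions(precision=3,suppress=True)
a=cap("scene");b=cap("top")
im=np.vstack([a["pixels"],b["pixels"]])
cv2.imwrite("pics/s1.png",cv2.resize(a["pixels"],(768,576)));cv2.imwrite("pics/t1.png",cv2.resize(b["pixels"],(768,576)))
for c in(a,b): print(ray(c,[[256,192]]),c["fovy"],c["d"])
s=sense();print({k:s[k] for k in("time","ee_pos","orientation","force","gripper_width")})
E
```

```text
pics
(array([1.349, 0.135, 0.796]), array([[-0.758, -0.132, -0.639]])) 51.40685100928847 [-0.011  0.     0.     0.     0.   ]
(array([0.269, 0.004, 1.249]), array([[ 0.204, -0.01 , -0.979]])) 47.553547614451865 [-0.07  0.    0.    0.    0.  ]
{'time': 0.1, 'ee_pos': array([0.259, 0.513, 0.182]), 'orientation': array([-179.91 ,   -0.002,  153.254]), 'force': array([-0.512,  0.081, -1.092]), 'gripper_width': 0.09132574321119395}
```

View pics/s1.png

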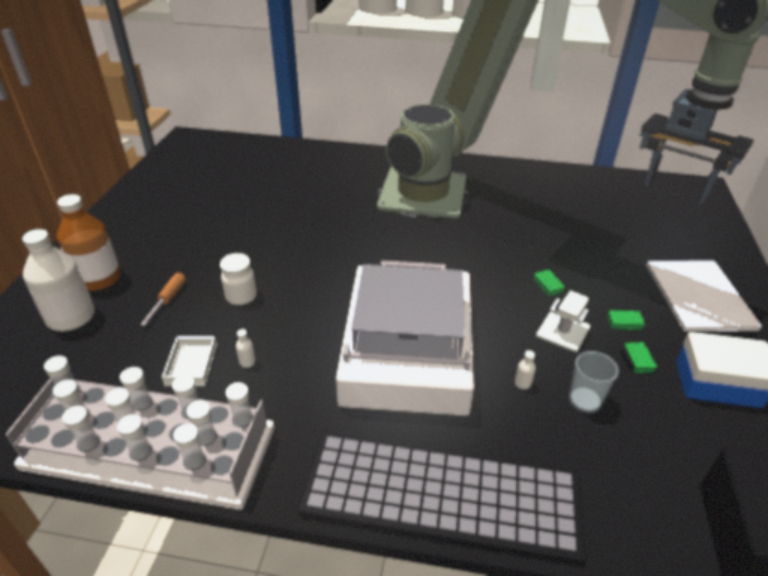

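View pics/t1.png

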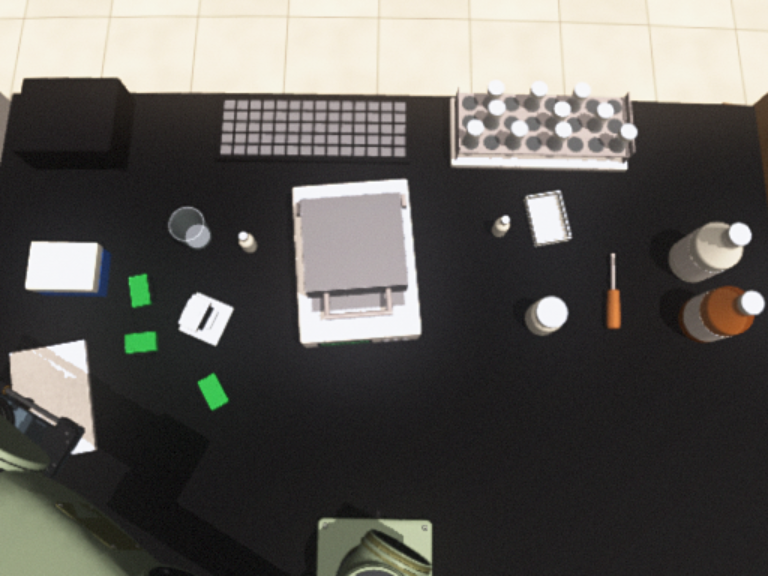

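The scene view shows the meter in the middle (405,330) with its bar at (412,265), and the rest with the white cell at (570,305). The green look-alikes are at (548,281), (626,319) and (640,356).

In the top view the bar is at (358,303), the rest and cell at (205,318), and the green blocks at (140,290), (140,343) and (212,392). The tubes at (247,241) and (501,226) are also white. The cell is the white block with a black lid on the rest, so I'll check that in a close crop.

Run:
```python
from h import *
a=cap("scene");b=cap("top")
A=cv2.resize(a["pixels"][180:240,345:405],(400,400),interpolation=cv2.INTER_CUBIC)
B=cv2.resize(b["pixels"][185:240,110:165],(400,400),interpolation=cv2.INTER_CUBIC)
C=cv2.resize(b["pixels"][115:235,190:290],(500,600),interpolation=cv2.INTER_CUBIC)
cv2.imwrite("pics/c1.png",np.hstack([A,B]));
C=cv2.resize(C,(500,600));cv2.imwrite("pics/c2.png",C)
```

```text
(no output)
```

View pics/c1.png

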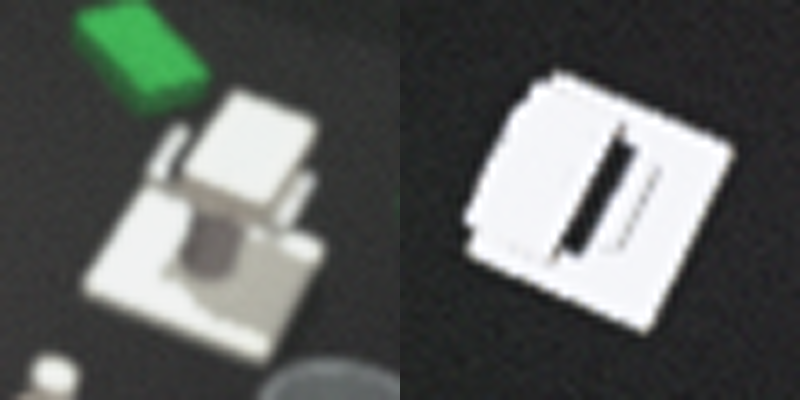

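View pics/c2.png

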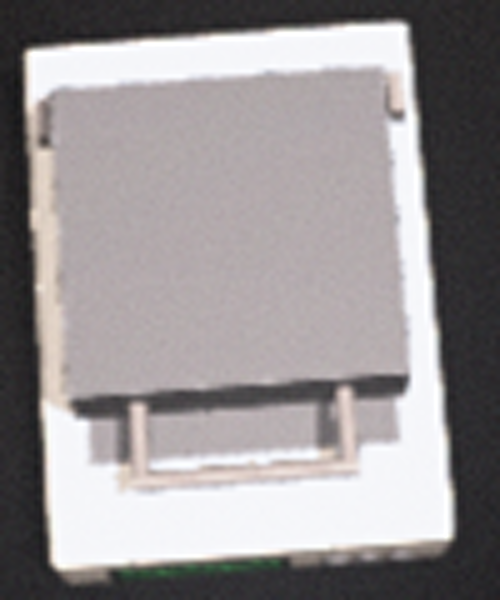

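The crop confirms the white cell lies on the rest with its black lid strip on the -y side, at top-crop (598,195), pointing to the robot's right. The second crop shows the deck corners at about (25,48), (408,22), (453,540) and (50,568), with the bar running from (122,480) to (355,465).

Run:
```python
from h import *
np.set_printoptions(precision=4,suppress=True)
a=cap("scene");b=cap("top")
g=cv2.cvtColor(b["pixels"],cv2.COLOR_BGR2GRAY)
# deck edges refined: rough corners -> world at z=.08
f=lambda U,ox,oy,s:(np.array(U,float)+.5)/s-.5+[ox,oy]
dc=onz(b,f([(25,48),(408,22),(453,540),(50,568)],190,115,5),.08)
print("deck",dc,[np.linalg.norm(dc[i]-dc[(i+1)%4]) for i in range(4)])
ctr=dc.mean(0);fx=(dc[0]+dc[1]-dc[2]-dc[3]);fy=dc[0]+dc[3]-dc[1]-dc[2]
print("ctr",ctr,"yaw",np.degrees(np.arctan2(fx[1],fx[0])),np.degrees(np.arctan2(-fy[0],fy[1])))
bar=onz(b,f([(122,480),(355,465)],190,115,5),.115);print("bar",bar,bar.mean(0),np.linalg.norm(bar[0]-bar[1]))
# lid
roi=g[185:240,110:165];m=(roi<110).astype(np.uint8)
n,l,s,c=cv2.connectedComponentsWithStats(m,connectivity=4)
for i in range(1,n):
    if 8<s[i,4]<300:
        uv=np.argwhere(l==i)[:,::-1]+[110,185];r=cv2.minAreaRect(uv.astype(np.float32))
        bx=onz(b,cv2.boxPoints(r),.074);print("dark",s[i,4],r,onz(b,[r[0]],.074),bx)
# scene: cell top face
bw=onz(a,f([(237,90),(318,123),(265,205),(187,168)],345,180,400/60),.076);print("celltop",bw,bw.mean(0),[np.linalg.norm(bw[i]-bw[(i+1)%4]) for i in range(4)])
# rest base plate right corners in top view
rb=onz(b,f([(735-400,150),(648-400,332),(468-400,252)],110,185,400/55),.008);print("base",rb,np.linalg.norm(rb[0]-rb[1]),np.linalg.norm(rb[2]-rb[1]))
```

```text
deck [[ 0.7067  0.1701  0.08  ]
 [ 0.7263 -0.0475  0.08  ]
 [ 0.4299 -0.0744  0.08  ]
 [ 0.4104  0.1428  0.08  ]] [np.float64(0.2185656392973048), np.float64(0.29756739907455265), np.float64(0.218036737812569), np.float64(0.29755559315116675)]
ctr [0.5683 0.0478 0.08  ] yaw 5.22004781480308 5.129794474238364
bar [[ 0.4536  0.1026  0.115 ]
 [ 0.464  -0.0201  0.115 ]] [0.4588 0.0413 0.115 ] 0.1231449311281949
dark 54 ((136.6789093017578, 211.59634399414062), (3.115513324737549, 16.52576446533203), 28.300756454467773) [[0.4531 0.3187 0.074 ]] [[0.4347 0.332  0.074 ]
 [0.4755 0.3132 0.074 ]
 [0.4716 0.3053 0.074 ]
 [0.4308 0.3241 0.074 ]]
celltop [[0.4315 0.333  0.076 ]
 [0.4472 0.3655 0.076 ]
 [0.5041 0.3402 0.076 ]
 [0.487  0.3099 0.076 ]] [0.4675 0.3371 0.076 ] [np.float64(0.03610820629621805), np.float64(0.06227999872546588), np.float64(0.03487043384785578), np.float64(0.060102486135756895)]
base [[0.4834 0.2822 0.008 ]
 [0.4098 0.3122 0.008 ]
 [0.44   0.3866 0.008 ]] 0.0794567379976835 0.08038223887318785
```

```bash
python3 -c "
from h import *
print(tomove([.4575,.040,.21]))"
```

```text
[-0.39054267 -0.33322093 -0.02682809]
```

Emit:
step_arm(
  commands=[
    {"x": -0.03, "y": -0.025, "z": -0.027, "roll": 7, "fingers": 0.04},
    {"x": -0.06, "y": -0.05, "z": -0.027, "roll": 14, "fingers": 0.04},
    {"x": -0.09, "y": -0.075, "z": -0.027, "roll": 21, "fingers": 0.04},
    {"x": -0.12, "y": -0.1, "z": -0.027, "roll": 28, "fingers": 0.04},
    {"x": -0.15, "y": -0.127, "z": -0.027, "roll": 35, "fingers": 0.04},
    {"x": -0.18, "y": -0.153, "z": -0.027, "roll": 42, "fingers": 0.04},
    {"x": -0.21, "y": -0.179, "z": -0.027, "roll": 49, "fingers": 0.04},
    {"x": -0.24, "y": -0.204, "z": -0.027, "roll": 56, "fingers": 0.04},
    {"x": -0.27, "y": -0.23, "z": -0.027, "roll": 58.1, "fingers": 0.04},
    {"x": -0.3, "y": -0.256, "z": -0.027, "roll": 58.1, "fingers": 0.04},
    {"x": -0.33, "y": -0.282, "z": -0.027, "roll": 58.1, "fingers": 0.04},
    {"x": -0.36, "y": -0.307, "z": -0.027, "roll": 58.1, "fingers": 0.04},
    {"x": -0.38, "y": -0.324, "z": -0.027, "roll": 58.1, "fingers": 0.04},
    {"x": -0.3905, "y": -0.333, "z": -0.027, "roll": 58.1, "fingers": 0.04},
    {"x": -0.3905, "y": -0.333, "z": -0.027, "roll": 58.1, "fingers": 0.04},
    {"x": -0.3905, "y": -0.333, "z": -0.027, "roll": 58.1, "fingers": 0.04},
    {"x": -0.3905, "y": -0.333, "z": -0.027, "roll": 58.1, "fingers": 0.04},
  ],
)

```text
time: 1.72
ee_pos: [0.4572, 0.0411, 0.2102]
orientation: [-180.0, -0.0, 95.2]
force: [-0.9, -0.5, 0.7]
gripper_width: 0.0403
gripper_force: 0.0
```

Emit:
step_arm(
  commands=[
    {"z": 0.03},
    {"z": 0.06},
    {"z": 0.09},
    {"z": 0.105},
    {"z": 0.113},
    {"z": 0.113},
    {"z": 0.113},
    {"z": 0.113, "fingers": 0},
    {"z": 0.113, "fingers": 0},
    {"z": 0.113, "fingers": 0},
    {"z": 0.113, "fingers": 0},
    {"z": 0.113, "fingers": 0},
    {"z": 0.113, "fingers": 0},
    {"z": 0.113, "fingers": 0},
  ],
  newtons=30,
)

```text
$.commands[0]: bad value
```

Emit:
step_arm(
  commands=[
    {"x": 0, "y": 0, "z": 0.03, "roll": 0, "fingers": 0.04},
    {"x": 0, "y": 0, "z": 0.06, "roll": 0, "fingers": 0.04},
    {"x": 0, "y": 0, "z": 0.09, "roll": 0, "fingers": 0.04},
    {"x": 0, "y": 0, "z": 0.105, "roll": 0, "fingers": 0.04},
    {"x": 0, "y": 0, "z": 0.113, "roll": 0, "fingers": 0.04},
    {"x": 0, "y": 0, "z": 0.113, "roll": 0, "fingers": 0.04},
    {"x": 0, "y": 0, "z": 0.113, "roll": 0, "fingers": 0.02},
    {"x": 0, "y": 0, "z": 0.113, "roll": 0, "fingers": 0},
    {"x": 0, "y": 0, "z": 0.113, "roll": 0, "fingers": 0},
    {"x": 0, "y": 0, "z": 0.113, "roll": 0, "fingers": 0},
    {"x": 0, "y": 0, "z": 0.113, "roll": 0, "fingers": 0},
    {"x": 0, "y": 0, "z": 0.113, "roll": 0, "fingers": 0},
  ],
  newtons=30,
)

```text
time: 2.72
ee_pos: [0.4579, 0.0404, 0.0977]
orientation: [179.9, -0.0, 95.1]
force: [-1.1, -0.2, -0.1]
gripper_width: 0.0031
gripper_force: 0.0
```

Run:
```python
from h import *
a=cap("scene");b=cap("top")
A=cv2.resize(a["pixels"][120:280,200:340],(350,400),interpolation=cv2.INTER_CUBIC)
B=cv2.resize(b["pixels"][120:250,185:295],(338,400),interpolation=cv2.INTER_CUBIC)
cv2.imwrite("pics/c3.png",np.hstack([A,B]))
print(sense()["gripper_width"],sense()["gripper_force"],proj(b,[[.4579,.0404,.0977]]))
```

```text
0.0005469549187552176 0.0 [[237.80191673 210.50047711]]
```

View pics/c3.png

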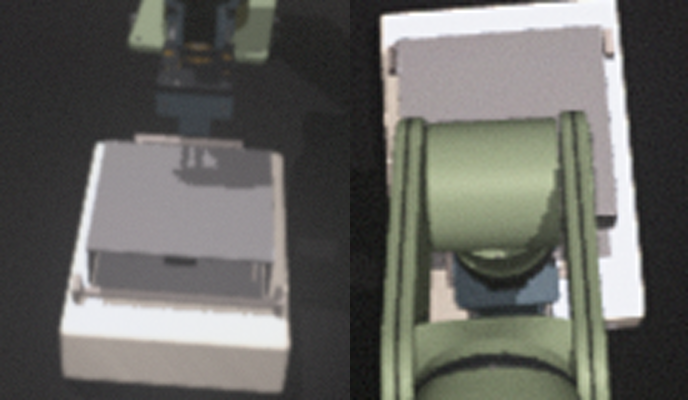

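The closed fingers are beside the bar at scene crop (192,155), while the bar is at (188,138), so they missed it. I'll triangulate the bar from both views.

Run:
```python
from h import *
np.set_printoptions(precision=4,suppress=True)
a=cap("scene");b=cap("top")
s1=cv2.imread("pics/s1.png");
# original bar ends from initial saved pictures
for u1,u2 in(((382,263.5),(122,480)),((445,267.5),(355,465))):
    # scene: image right=+y ; top crop: left=+y
    pass
f=lambda U:(np.array(U,float)+.5)/1.5-.5
k=lambda U:(np.array(U,float)+.5)/5-.5+[190,115]
L,R=f((445,267)),f((382,263.5)); print(tri(a,[L],b,[k((122,480))]),tri(a,[R],b,[k((355,465))]))
print(onz(a,[L,R],.115))
print("proj bar expected scene",proj(a,[[.4588,.0413,.115],[.4579,.0404,.0977]]),(L+R)/2)
col=a["pixels"][165:195,285].astype(int).sum(1);print(col)
```

```text
[0.4543 0.0985 0.113 ] [ 0.4649 -0.022   0.1114]
[[ 0.4576  0.0943  0.115 ]
 [ 0.4696 -0.0229  0.115 ]]
proj bar expected scene [[277.6642 175.866 ]
 [277.1206 180.4849]] [275.5    176.6667]
[207 203 187 156 156 156 148 153 163 173 242 333 368 339 306 294 305 328
 388 420 415 394 338 305 294 303 300 303 321 381]
```

Run:
```python
from h import *
a=cap("scene");b=cap("top")
A=cv2.resize(a["pixels"][150:195,245:305],(800,600),interpolation=cv2.INTER_CUBIC)
cv2.imwrite("pics/c4.png",np.clip(A.astype(float)*1.6,0,255).astype(np.uint8))
print(proj(a,[[.4986,.0415,.143],[.4596,.038,.112],[.4579,.0404,.0977],[.4579,.0404,.1977]]))
```

```text
[[276.1612932  176.41715529]
 [276.41633574 176.74644826]
 [277.12055781 180.48488301]
 [278.76466653 151.06202953]]
```

View pics/c4.png

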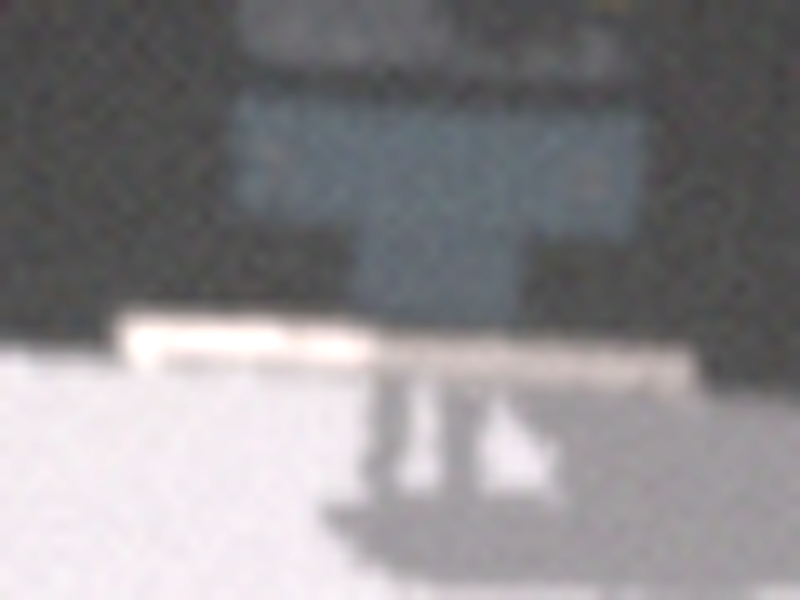

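The bar at crop (120-700,350) runs unbroken in front of the fingers at (440,280). I'll raise, open again and check where the tips really are.

Emit:
step_arm(
  commands=[
    {"x": 0, "y": 0, "z": -0.02, "roll": 0, "fingers": 0},
    {"x": 0, "y": 0, "z": -0.05, "roll": 0, "fingers": 0},
    {"x": 0, "y": 0, "z": -0.06, "roll": 0, "fingers": 0},
    {"x": 0, "y": 0, "z": -0.06, "roll": 0, "fingers": 0},
    {"x": 0, "y": 0, "z": -0.06, "roll": 0, "fingers": 0},
  ],
)

```text
time: 3.43
ee_pos: [0.4577, 0.0404, 0.1573]
orientation: [180.0, -0.0, 95.2]
force: [0.3, 0.3, 0.3]
gripper_width: 0.0004
gripper_force: 0.0
```

Run:
```python
from h import *
a=cap("scene");b=cap("top")
A=cv2.resize(a["pixels"][135:195,240:320],(800,600),interpolation=cv2.INTER_CUBIC)
cv2.imwrite("pics/c5.png",np.clip(A.astype(float)*1.6,0,255).astype(np.uint8))
s=sense();p=s["ee_pos"];print(p,s["force"],s["gripper_width"])
print((proj(a,[p,p+[.0135,0,0],p+[0,0,.019],p+[.089,0,.079]])-[240,135])*10)
```

```text
[0.45665218 0.04030262 0.15607503] [-0.15098181 -0.7403379   0.30927629] 0.0003761392152163517
[[380.84254756 284.67626998]
 [374.03188315 313.08579442]
 [384.03006619 227.64507677]
 [345.67827922 229.86690294]]
```

View pics/c5.png

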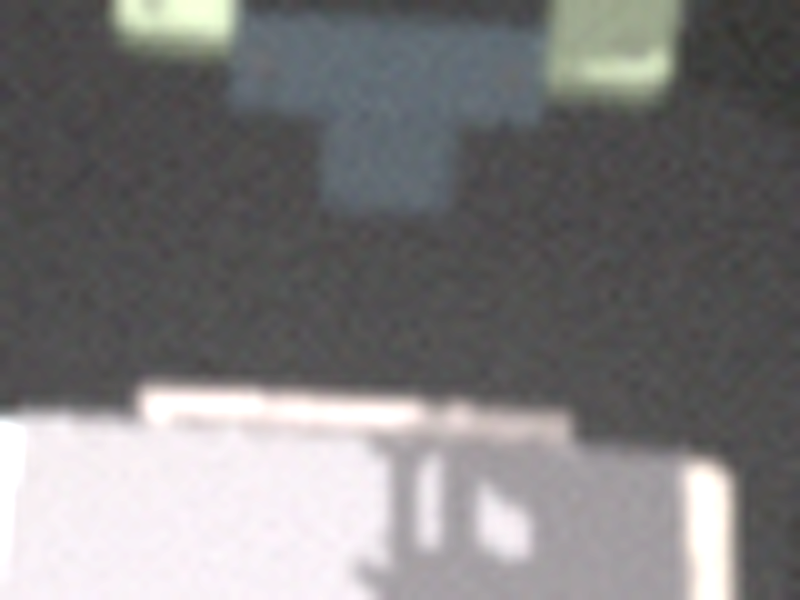

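The fingertip shows at crop (390,210), but the reported TCP projects to (381,285), so the pose and cameras disagree. I'll check against the first pictures, where the arm was at its start pose.

Run:
```python
from h import *
np.set_printoptions(precision=4,suppress=True)
a=cap("scene");b=cap("top")
p=np.array([.259,.513,.182]);d=np.array([np.cos(np.radians(63.25)),np.sin(np.radians(63.25)),0])
for c,n in((a,"s"),(b,"t")):
    P=proj(c,[p-d*.052,p+d*.052,p,p+[0,0,.079]]);print(n,P*1.5+.25)
# current: front/back of base plate for camera sanity: base centre (0,0,0)
print(proj(a,[[0,0,0]])*1.5,proj(b,[[0,0,0]])*1.5)
s=cv2.imread("pics/s1.png")[90:240,600:768];t=cv2.imread("pics/t1.png")[360:480,0:130]
cv2.imwrite("pics/c6.png",np.hstack([cv2.resize(s,(448,400)),cv2.resize(t,(352,400))*1]))
```

```text
s [[644.4691 195.6289]
 [698.009  213.109 ]
 [670.7242 204.1962]
 [684.1456 167.9479]]
t [[ 89.2848 437.5632]
 [ 37.4073 406.4396]
 [ 63.1063 421.9119]
 [ 39.1549 421.5302]]
[[423.2033 191.4246]] [[374.4067 574.9421]]
```

View pics/c6.png

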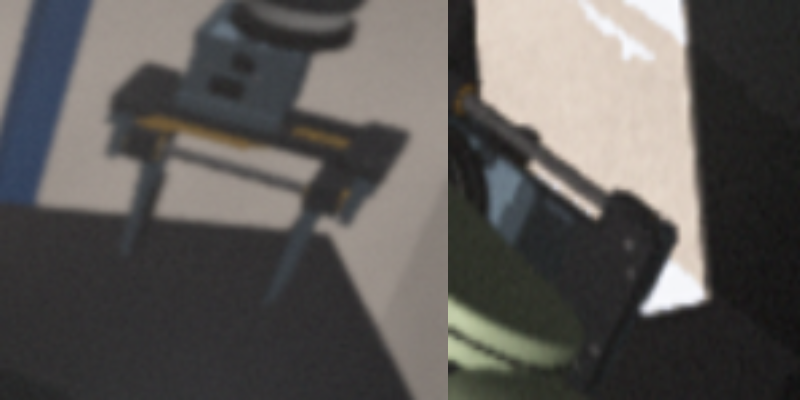

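Run:
```python
from h import *
np.set_printoptions(precision=4,suppress=True)
a=cap("scene");b=cap("top")
p=np.array([.259,.513,.182]);d=np.array([np.cos(np.radians(63.25)),np.sin(np.radians(63.25)),0]);e=np.array([d[1],-d[0],0])
for dz in(0,.022):
  for h in (.079,.11):
    q=p+[0,0,h+dz]-d*.089
    print(dz,h,"top",(proj(b,[q+e*.038,q-e*.038])*1.5+.25).ravel(),"scene",(proj(a,[q+e*.038,q-e*.038])*1.5+.25).ravel())
# solve for constant world offset of tip needed: z-only, x-only
for uv,pp in(((647.6,185.6),p-d*.052),((701,203.6),p+d*.052)):
    o,r=ray(a,[(np.array(uv)+.5)/1.5-.5]);r=r[0]
    print("z-offset if x matched",(o+r*((pp[0]-o[0])/r[0]))-pp,"x if z matched",(o+r*((pp[2]-o[2])/r[2]))-pp)
```

```text
0 0.079 top [100.5133 427.9118  74.0859 473.4018] scene [630.6064 161.3884 643.9376 147.0518]
0 0.11 top [ 91.8625 427.968   64.5491 474.8819] scene [635.1718 146.3455 648.5424 132.375 ]
0.022 0.079 top [ 94.4289 427.9517  67.3783 474.4434] scene [633.83   150.7676 647.1898 136.6873]
0.022 0.11 top [ 85.3904 428.0073  57.4138 475.9857] scene [638.5096 135.341  651.9047 121.6519]
z-offset if x matched [-0.     -0.0004  0.0227] x if z matched [-0.0428  0.0123 -0.    ]
z-offset if x matched [ 0.     -0.0016  0.021 ] x if z matched [-0.0378  0.0134 -0.    ]
```

With x matched, both tips sit a constant 22 mm above the reported z with y agreeing, so the real finger ends are about 22 mm higher than reported. I'll go that much deeper and watch the force.

Emit:
step_arm(
  commands=[
    {"x": 0, "y": 0.002, "z": 0, "roll": 0, "fingers": 0.04},
    {"x": 0, "y": 0.002, "z": 0, "roll": 0, "fingers": 0.04},
    {"x": 0, "y": 0.002, "z": 0, "roll": 0, "fingers": 0.04},
    {"x": 0, "y": 0.002, "z": 0, "roll": 0, "fingers": 0.04},
    {"x": 0, "y": 0.002, "z": 0.03, "roll": 0, "fingers": 0.04},
    {"x": 0, "y": 0.002, "z": 0.05, "roll": 0, "fingers": 0.04},
    {"x": 0, "y": 0.002, "z": 0.06, "roll": 0, "fingers": 0.04},
    {"x": 0, "y": 0.002, "z": 0.068, "roll": 0, "fingers": 0.04},
    {"x": 0, "y": 0.002, "z": 0.074, "roll": 0, "fingers": 0.04},
    {"x": 0, "y": 0.002, "z": 0.078, "roll": 0, "fingers": 0.04},
    {"x": 0, "y": 0.002, "z": 0.078, "roll": 0, "fingers": 0.04},
  ],
)

```text
time: 4.65
ee_pos: [0.4595, 0.0406, 0.0789]
orientation: [-180.0, -0.0, 95.2]
force: [0.1, -0.1, 1.0]
gripper_width: 0.0401
gripper_force: 0.0
```

Emit:
step_arm(
  commands=[
    {"x": 0, "y": 0, "z": 0, "roll": 0, "fingers": 0.02},
    {"x": 0, "y": 0, "z": 0, "roll": 0, "fingers": 0},
    {"x": 0, "y": 0, "z": 0, "roll": 0, "fingers": 0},
    {"x": 0, "y": 0, "z": 0, "roll": 0, "fingers": 0},
    {"x": 0, "y": 0, "z": 0, "roll": 0, "fingers": 0},
    {"x": 0, "y": 0, "z": 0, "roll": 0, "fingers": 0},
  ],
  newtons=30,
)

```text
time: 5.15
ee_pos: [0.4602, 0.0406, 0.0796]
orientation: [179.9, -0.0, 95.2]
force: [0.6, -0.1, 0.6]
gripper_width: 0.009
gripper_force: 30.0
```

Emit:
step_arm(
  commands=[
    {"x": 0, "y": 0.0008, "z": -0.009, "roll": 0, "fingers": 0},
    {"x": 0, "y": 0.0034, "z": -0.0184, "roll": 0, "fingers": 0},
    {"x": 0, "y": 0.0084, "z": -0.0363, "roll": 0, "fingers": 0},
    {"x": 0, "y": 0.015, "z": -0.0538, "roll": 0, "fingers": 0},
    {"x": 0, "y": 0.0231, "z": -0.0707, "roll": 0, "fingers": 0},
    {"x": 0, "y": 0.0326, "z": -0.0868, "roll": 0, "fingers": 0},
    {"x": 0, "y": 0.0434, "z": -0.102, "roll": 0, "fingers": 0},
    {"x": 0, "y": 0.0434, "z": -0.102, "roll": 0, "fingers": 0},
  ],
)

```text
time: 5.82
ee_pos: [0.5026, 0.0446, 0.1829]
orientation: [-179.9, -0.0, 95.2]
force: [-4.0, 1.3, -1.8]
gripper_width: 0.0089
gripper_force: 30.0
```

Emit:
step_arm(
  commands=[
    {"x": 0, "y": 0.0122, "z": -0.0142, "roll": 0, "fingers": 0},
    {"x": 0, "y": 0.0255, "z": -0.0273, "roll": 0, "fingers": 0},
    {"x": 0, "y": 0.0399, "z": -0.0391, "roll": 0, "fingers": 0},
    {"x": 0, "y": 0.0553, "z": -0.0497, "roll": 0, "fingers": 0},
    {"x": 0, "y": 0.0716, "z": -0.0588, "roll": 0, "fingers": 0},
    {"x": 0, "y": 0.0886, "z": -0.0666, "roll": 0, "fingers": 0},
    {"x": 0, "y": 0.1062, "z": -0.0728, "roll": 0, "fingers": 0},
    {"x": 0, "y": 0.1243, "z": -0.0775, "roll": 0, "fingers": 0},
    {"x": 0, "y": 0.1427, "z": -0.0805, "roll": 0, "fingers": 0},
    {"x": 0, "y": 0.1613, "z": -0.082, "roll": 0, "fingers": 0},
    {"x": 0, "y": 0.18, "z": -0.0818, "roll": 0, "fingers": 0},
    {"x": 0, "y": 0.1912, "z": -0.0809, "roll": 0, "fingers": 0},
    {"x": 0, "y": 0.1912, "z": -0.0809, "roll": 0, "fingers": 0},
  ],
)

```text
time: 6.9
ee_pos: [0.6973, 0.0631, 0.2624]
orientation: [179.6, -0.1, 95.2]
force: [2.8, 3.4, 2.5]
gripper_width: 0.0094
gripper_force: 30.0
```

Emit:
step_arm(
  commands=[
    {"x": 0, "y": 0, "z": 0, "roll": 0, "fingers": 0.05},
    {"x": 0, "y": 0, "z": 0, "roll": 0, "fingers": 0.05},
    {"x": 0, "y": 0, "z": 0, "roll": 0, "fingers": 0.05},
    {"x": 0, "y": 0, "z": 0, "roll": 0, "fingers": 0.05},
    {"x": 0, "y": 0, "z": -0.02, "roll": 0, "fingers": 0.05},
    {"x": 0, "y": 0, "z": -0.05, "roll": 0, "fingers": 0.05},
    {"x": 0, "y": -0.04, "z": -0.06, "roll": 0, "fingers": 0.05},
    {"x": 0, "y": -0.08, "z": -0.06, "roll": 0, "fingers": 0.08},
    {"x": 0, "y": -0.12, "z": -0.06, "roll": 0, "fingers": 0.08},
    {"x": 0, "y": -0.12, "z": -0.06, "roll": 0, "fingers": 0.08},
  ],
)

```text
time: 7.73
ee_pos: [0.5641, 0.0492, 0.322]
orientation: [-179.4, 0.1, 95.1]
force: [0.6, 0.8, 1.4]
gripper_width: 0.067
gripper_force: 0.0
```

Run:
```python
from h import *
a=cap("scene")
A=cv2.resize(a["pixels"][60:290,200:430],(600,600));cv2.imwrite("pics/c7.png",A)
print(sense()["ee_pos"], tomove([.4635-.004,.337-.009,.15]))
```

```text
[0.56847744 0.04958918 0.32258235] [ 0.28724767 -0.08302414  0.17253727]
```

View pics/c7.png

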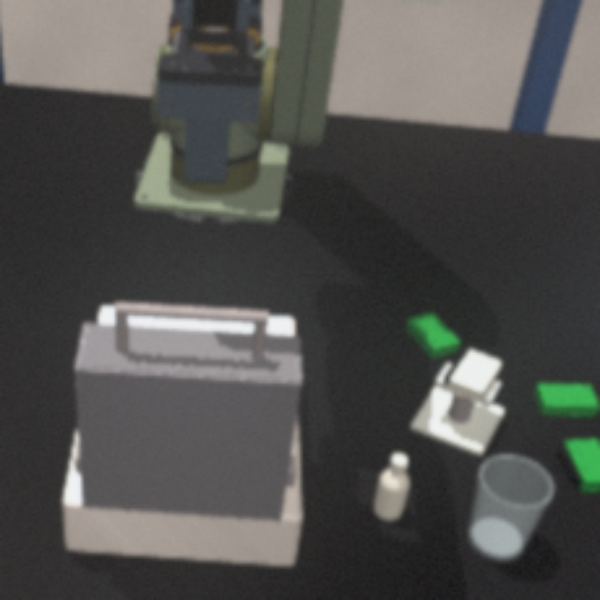

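The hood stands fully open at crop (190,410), and the cell is undisturbed on its rest at (475,372). Next I'll measure the cell numerically.

Run:
```python
from h import *
np.set_printoptions(precision=4,suppress=True)
a=cap("scene")
S=8;x0,y0=345,180
g=cv2.cvtColor(a["pixels"],cv2.COLOR_BGR2GRAY)[y0:y0+60,x0:x0+60]
G=cv2.resize(g,None,fx=S,fy=S,interpolation=cv2.INTER_CUBIC)
u=proj(a,[[.4635,.337,.076]])[0];uu=((u-[x0,y0]+.5)*S-.5).astype(int);v=int(G[uu[1],uu[0]]);print(v)
for th in(v-20,v-30,v-45):
    n,l=cv2.connectedComponents((G>th).astype(np.uint8));m=(l==l[uu[1],uu[0]]).astype(np.uint8)
    c=max(cv2.findContours(m,0,2)[0],key=cv2.contourArea)
    for eps in np.linspace(.02,.1,9):
        q=cv2.approxPolyDP(c,eps*cv2.arcLength(c,True),True)
        if len(q)==4:break
    P=onz(a,(q[:,0]+.5)/S-.5+[x0,y0],.076);d=np.roll(P,-1,0)-P
    print(th,m.sum()/S/S,len(q),P.mean(0),np.linalg.norm(d,axis=1),np.degrees(np.arctan2(d[:,1],d[:,0])))
    # area moments on the plane
    yx=np.argwhere(m)[:,::-1];W=onz(a,(yx+.5)/S-.5+[x0,y0],.076)[:,:2];C=np.cov((W-W.mean(0)).T);w,V=np.linalg.eigh(C)
    print(" mom",W.mean(0),np.sqrt(12*w),np.degrees(np.arctan2(V[1,1],V[0,1])))
```

```text
239
219 158.5 4 [0.4689 0.3365 0.076 ] [0.0536 0.0318 0.0505 0.0308] [ -23.55     69.9476  157.5505 -115.8537]
 mom [0.4697 0.336 ] [0.0331 0.0556] 156.34319540573108
209 169.15625 4 [0.4688 0.336  0.076 ] [0.0541 0.0317 0.0545 0.0316] [ -24.1408   63.2426  156.0264 -116.0459]
 mom [0.4698 0.336 ] [0.0341 0.0575] 156.6659930456565
194 182.421875 4 [0.4697 0.3361 0.076 ] [0.0573 0.032  0.0551 0.033 ] [ -23.2261   64.8884  155.8938 -118.9099]
 mom [0.47  0.336] [0.0354 0.0597] 157.25458643934277
```

```bash
python3 -c "
from h import *
print(sense()['ee_pos'],sense()['orientation'],tomove([.4558,.3125,.12]))"
```

```text
[0.57125668 0.04989338 0.32276615] [-1.79933093e+02  6.70202339e-02  9.51158972e+01] [ 0.27209283 -0.09134346  0.20255482]
```

Emit:
step_arm(
  commands=[
    {"x": 0.03, "y": -0.01, "z": 0.02, "roll": 7, "fingers": 0.075},
    {"x": 0.06, "y": -0.02, "z": 0.04, "roll": 14, "fingers": 0.075},
    {"x": 0.09, "y": -0.03, "z": 0.06, "roll": 21, "fingers": 0.075},
    {"x": 0.12, "y": -0.04, "z": 0.08, "roll": 28, "fingers": 0.075},
    {"x": 0.15, "y": -0.05, "z": 0.1, "roll": 28, "fingers": 0.075},
    {"x": 0.18, "y": -0.06, "z": 0.12, "roll": 28, "fingers": 0.075},
    {"x": 0.21, "y": -0.07, "z": 0.14, "roll": 28, "fingers": 0.075},
    {"x": 0.24, "y": -0.08, "z": 0.16, "roll": 28, "fingers": 0.075},
    {"x": 0.26, "y": -0.088, "z": 0.18, "roll": 28, "fingers": 0.075},
    {"x": 0.272, "y": -0.093, "z": 0.2, "roll": 28, "fingers": 0.075},
    {"x": 0.272, "y": -0.093, "z": 0.2, "roll": 28, "fingers": 0.075},
    {"x": 0.272, "y": -0.093, "z": 0.2, "roll": 28, "fingers": 0.075},
    {"x": 0.272, "y": -0.093, "z": 0.2, "roll": 28, "fingers": 0.075},
  ],
)

```text
time: 8.92
ee_pos: [0.4582, 0.3133, 0.1229]
orientation: [179.9, -0.0, 67.1]
force: [0.8, 0.3, 1.0]
gripper_width: 0.0751
gripper_force: 0.0
```

```bash
python3 -c "
from h import *
for i in range(4): cap('scene')
print(sense()['ee_pos'],sense()['orientation'],tomove([.4558,.3125,.027]))"
```

```text
[0.45798584 0.31301353 0.12339594] [ 1.79912167e+02 -1.08105398e-01  6.70741120e+01] [-0.00150631 -0.00196091  0.09639038]
```

Now descend to the cell's level, watching the force, and pinch its ends lightly near the lid.

Emit:
step_arm(
  commands=[
    {"x": -0.0015, "y": -0.002, "z": 0.025, "roll": 0, "fingers": 0.075},
    {"x": -0.0015, "y": -0.002, "z": 0.05, "roll": 0, "fingers": 0.075},
    {"x": -0.0015, "y": -0.002, "z": 0.07, "roll": 0, "fingers": 0.075},
    {"x": -0.0015, "y": -0.002, "z": 0.085, "roll": 0, "fingers": 0.075},
    {"x": -0.0015, "y": -0.002, "z": 0.096, "roll": 0, "fingers": 0.075},
    {"x": -0.0015, "y": -0.002, "z": 0.096, "roll": 0, "fingers": 0.075},
  ],
)

```text
time: 9.62
ee_pos: [0.4534, 0.3115, 0.0246]
orientation: [-179.9, 0.2, 67.1]
force: [-0.0, -0.0, 0.5]
gripper_width: 0.0753
gripper_force: 0.0
```

Emit:
step_arm(
  commands=[
    {"x": 0, "y": 0, "z": 0, "roll": 0, "fingers": 0.068},
    {"x": 0, "y": 0, "z": 0, "roll": 0, "fingers": 0.063},
    {"x": 0, "y": 0, "z": 0, "roll": 0, "fingers": 0.055},
    {"x": 0, "y": 0, "z": 0, "roll": 0, "fingers": 0.05},
    {"x": 0, "y": 0, "z": 0, "roll": 0, "fingers": 0.05},
  ],
  newtons=4,
)

```text
time: 10.03
ee_pos: [0.4552, 0.3132, 0.0274]
orientation: [179.9, -0.1, 67.2]
force: [1.9, -2.0, 5.9]
gripper_width: 0.06
gripper_force: 4.0
```

Emit:
step_arm(
  commands=[
    {"x": 0, "y": 0, "z": -0.005, "roll": 0, "fingers": 0.05},
    {"x": 0, "y": 0, "z": -0.015, "roll": 0, "fingers": 0.05},
    {"x": 0, "y": 0, "z": -0.03, "roll": 0, "fingers": 0.05},
    {"x": 0, "y": 0, "z": -0.045, "roll": 0, "fingers": 0.05},
    {"x": 0, "y": 0, "z": -0.06, "roll": 0, "fingers": 0.05},
    {"x": 0, "y": 0, "z": -0.06, "roll": 0, "fingers": 0.05},
    {"x": 0, "y": 0, "z": -0.06, "roll": 0, "fingers": 0.05},
  ],
)

```text
time: 10.62
ee_pos: [0.4546, 0.3131, 0.0871]
orientation: [179.9, -0.1, 67.2]
force: [0.2, -0.6, -0.7]
gripper_width: 0.0595
gripper_force: 4.0
```

Run:
```python
from h import *
a=cap("scene");s=sense();print(s["ee_pos"],s["force"],s["gripper_width"])
# ascii-ish check: brightness map around the lifted cell
g=cv2.cvtColor(a["pixels"],cv2.COLOR_BGR2GRAY);p=s["ee_pos"]+[0,0,.041];u=proj(a,[p])[0].astype(int);print(u)
for r in range(u[1]-14,u[1]+34,2): print(r,' '.join('%3d'%g[r,c] for c in range(u[0]-26,u[0]+30,2)))
```

```text
[0.45393169 0.31267155 0.08612152] [-0.3885721   0.18056522 -1.97655386] 0.059455108207099254
[376 182]
168  51  49  52  53  63  70  68  70  64  59  52  47  49  54  64  77  74  71  80  66  62  52  44  47  47  55  53  53
170  55  52  47  55  66  70  70  70  68  69  67  64  59  51  49  48  56  63  69  66  55  47  45  39  47  48  49  53
172  50  51  53  53  67  69  67  69  70  72  69  69  68  69  64  59  52  48  50  56  75  48  46  44  45  45  45  48
174  52  50  52  51  58  63  67  71  68  70  68  69  67  68  71  68  69  65  60  68  80  48  48  46  47  48  49  45
176  51  52  53  53  51  53  53  58  63  68  69  68  74  71  71  71  72  70  70  64  51  46  45  44  46  49  45  45
178  52  52  49  48  44  47  44  47  45  62  66  70  71  71  71  70  67  70  75 113  91  63  52  44  48  47  48  46
180  48  46  43  47  49  54  70  83  73  69  68  68  67  70  71  69  70  71  97 196 196 161 114  78  48  47  46  48
182  42  45  43  61  86 103 118 128 113  68  68  69  69  69  70  76 117 104 158 223 225 219 187 154  58  44  47  50
184  50  46  46  63  88 114 133 139 116  71  68  68  67  72  70 103 
[... 1087 characters left out ...]
  46
204  59  56  54  57  55  55  55  55  80 216 244 244 244 243 222 187 182 171 145 114  68  46  49  45  44  43  45  45
206  59  59  57  53  56  55  57  57 100 214 236 243 244 243 214 190 186 188 188 180 157  79  49  49  45  43  43  44
208  56  57  57  55  58  55  56  65 168 203 175 197 226 223 192 188 190 188 187 186 161  67  47  47  44  42  39  45
210  54  58  51  53  53  55  60 128 238 243 233 216 155 153 166 178 189 189 189 183 113  46  43  46  46  45  42  48
212  56  57  53  55  56  55  86 220 244 244 244 236 126 120 131 147 158 169 181 158  68  48  46  46  44  44  46  48
214  58  57  55  57  55  60 166 243 244 244 244 223 101 109 114 123 167 163 153 128  78  51  44  43  45  45  47  46
```

Run:
```python
from h import *
np.set_printoptions(precision=1,suppress=True)
a=cap("scene");s=sense()
z=np.array([np.cos(np.radians(-113)),np.sin(np.radians(-113)),0]);y=np.array([np.cos(np.radians(-23)),np.sin(np.radians(-23)),0]);k=np.array([0,0,1.])
piv=s["ee_pos"]+[0,0,.041]-z*.012   # pinch at body z=.032
for ph in(0,30,60,90):
    c,n=np.cos(np.radians(ph)),np.sin(np.radians(ph));Z=c*z+n*k;T=-n*z+c*k
    P=[piv+Z*(h-.032)+T*t+y*e for e in(.03,-.03) for h in(0,.036) for t in(.008,-.008)]
    print(ph);print(proj(a,P).reshape(2,4,2))
```

```text
0
[[[389.5 192.4]
  [388.1 197. ]
  [376.3 187.5]
  [375.1 192.2]]

 [[396.8 180.7]
  [395.4 185.3]
  [384.  176.1]
  [382.8 180.7]]]
30
[[[387.9 197.3]
  [383.8 200.2]
  [378.  187.9]
  [374.1 190.8]]

 [[395.2 185.5]
  [391.2 188.4]
  [385.7 176.4]
  [381.8 179.4]]]
60
[[[383.5 200.3]
  [377.9 200.6]
  [379.5 188.9]
  [373.9 189.4]]

 [[390.9 188.5]
  [385.4 189. ]
  [387.1 177.4]
  [381.6 178. ]]]
90
[[[377.5 200.6]
  [371.9 198.4]
  [380.3 190.3]
  [374.5 188.2]]

 [[385.1 188.9]
  [379.6 186.9]
  [387.9 178.8]
  [382.3 176.8]]]
```

Run:
```python
from h import *
np.set_printoptions(precision=3,suppress=True)
a=cap("scene");b=cap("top")
for c,n in((b,"top"),(a,"scene")):
    hsv=cv2.cvtColor(c["pixels"],cv2.COLOR_BGR2HSV);m=cv2.inRange(hsv,(45,120,60),(75,255,255))
    k,l,s,ce=cv2.connectedComponentsWithStats(m)
    for i in range(1,k):
        if s[i,4]>60:
            q=cv2.boxPoints(cv2.minAreaRect(np.argwhere(l==i)[:,::-1].astype(np.float32)));print(n,s[i,4],onz(c,[ce[i]],.012)[0,:2],onz(c,q,.012)[:,:2].ravel() if n=="top" else "")
print("beaker",onz(b,[[188/1.5,222/1.5]],.085),onz(b,[[200/1.5,236/1.5]],0.),"tube",onz(b,[[243/1.5,236/1.5]],.075))
```

```text
scene 80 [0.319 0.296] 
scene 264 [0.421 0.454] 
scene 295 [0.523 0.467] 
beaker [[0.631 0.362 0.085]] [[0.629 0.361 0.   ]] tube [[0.609 0.258 0.075]]
```

The pinch holds the cell level without letting it swing. So I'll set it back down and regrip at the underside end. Then I'll tip it lid-up over the platform's edge, with the fingers straddling the platform.

Emit:
step_arm(
  commands=[
    {"x": 0, "y": 0, "z": 0.03, "roll": 0, "fingers": 0.05},
    {"x": 0, "y": 0, "z": 0.045, "roll": 0, "fingers": 0.05},
    {"x": 0, "y": 0, "z": 0.055, "roll": 0, "fingers": 0.05},
    {"x": 0, "y": 0, "z": 0.06, "roll": 0, "fingers": 0.05},
    {"x": 0, "y": 0, "z": 0.06, "roll": 0, "fingers": 0.05},
    {"x": 0, "y": 0, "z": 0.06, "roll": 0, "fingers": 0.05},
    {"x": 0, "y": 0, "z": 0.06, "roll": 0, "fingers": 0.075},
    {"x": 0, "y": 0, "z": 0.06, "roll": 0, "fingers": 0.075},
    {"x": 0, "y": 0, "z": 0.06, "roll": 0, "fingers": 0.075},
    {"x": 0.01, "y": 0, "z": 0.055, "roll": 0, "fingers": 0.075},
    {"x": 0.03, "y": 0, "z": 0.053, "roll": 0, "fingers": 0.075},
    {"x": 0.052, "y": 0, "z": 0.053, "roll": 0, "fingers": 0.075},
    {"x": 0.052, "y": 0, "z": 0.053, "roll": 0, "fingers": 0.075},
    {"x": 0.052, "y": 0, "z": 0.053, "roll": 0, "fingers": 0.075},
    {"x": 0.052, "y": 0, "z": 0.053, "roll": 0, "fingers": 0.075},
  ],
)

```text
time: 12.07
ee_pos: [0.474, 0.3602, 0.0331]
orientation: [-180.0, 0.0, 67.2]
force: [0.3, 0.6, -0.7]
gripper_width: 0.0749
gripper_force: 0.0
```

Run:
```python
from h import *
np.set_printoptions(precision=1,suppress=True)
a=cap("scene");s=sense();print(s["ee_pos"]*1000,s["force"],s["gripper_width"]*1000)
g=cv2.cvtColor(a["pixels"],cv2.COLOR_BGR2GRAY)
z=np.array([-.391,-.921,0]);y=np.array([.921,-.391,0]);o=np.array([.466,.3365,.076])-z*.018
print(proj(a,[o+y*.03,o+z*.036+y*.03,o-y*.03,o+z*.036-y*.03]))
for r in range(188,222,2): print(r,' '.join('%3d'%g[r,c] for c in range(356,408,2)))
```

```text
[473.9 359.9  33.1] [-0.1  0.3  0.1] 75.02070709166452
[[384.7 209.5]
 [372.  204.6]
 [392.  197.6]
 [379.6 193. ]]
188  57  69  72  90 115 135 139 129 101  66  50  58  69  85  74  73  71  71  73  72  72  69  69  71  64  74
190  53  58  68  69  89 118 128 121 104  78  62  52  52  55  60  66  68  70  71  71  73  73  69  71  70  75
192  56  56  58  69  75  89  98  89  88  75  71  69  67  60  54  49  54  61  69  74  81  75  74  75  74  68
194  55  52  54  58  70  82  83  79  76  70  72  70  71  70  66  64  57  52  55  54  68  67  75  75  70  56
196  52  56  55  53  58  71  73  63  62  67  71  71  69  72  71  70  71  67  62  56  53  51  60  63  61  58
198  54  55  55  54  53  53  44  69  88  63 108 101  77  70  72  71  71  70  71  71  67  58  54  57  56  44
200  51  54  53  51  52  52  62 164 155 109 227 225 194  99  70  70  69  70  70  71  71  69  71  70  64  44
202  55  55  52  54  53  58 124 201 102 205 242 242 238 125  67  68  71  70  69  69  69  72  71  67  51  43
204  55  55  54  54  55  78 209 150 144 239 243 241 227  88  68  68  70  70  70  72  71  66  69  66  48  44
206  55  54 
[... 151 characters left out ...]
  69  66  69  68  69  68  60  46  42  48  40  44  73
210  56  55  56  55 126 237 242 233 214 153 155 139  86  71  67  70  70  68  67  54  43  45  47  46  47  66
212  54  58  55  83 219 244 244 244 235 124 123 116  73  70  66  67  71  68  65  45  44  49  41  45  44  59
214  57  54  57 165 242 244 244 244 221 101 106  98  73  71  67  69  68  70  64  43  42  44  44  43  47  54
216  54  59 105 230 244 244 244 241 158 100 109 110 120 134  97  80  69  74  99  50  42  42  45  44  39  50
218  54  73 203 244 244 244 243 224 119 102 111 115 146 185 176 157 120 105 131  51  42  43  40  42  41  47
220  58 149 240 244 244 244 238 189 154 115 115 121 163 186 184 184 180 166  95  40  43  43  41  40  41  40
```

Emit:
step_arm(
  commands=[
    {"x": 0, "y": 0, "z": 0, "roll": 0, "fingers": 0.065},
    {"x": 0, "y": 0, "z": 0, "roll": 0, "fingers": 0.055},
    {"x": 0, "y": 0, "z": 0, "roll": 0, "fingers": 0.05},
    {"x": 0, "y": 0, "z": 0, "roll": 0, "fingers": 0.05},
    {"x": 0, "y": 0, "z": 0, "roll": 0, "fingers": 0.05},
    {"x": 0, "y": 0, "z": -0.004, "roll": 0, "fingers": 0.05},
    {"x": 0, "y": 0, "z": -0.012, "roll": 0, "fingers": 0.05},
    {"x": 0, "y": 0, "z": -0.02, "roll": 0, "fingers": 0.05},
    {"x": 0.01, "y": 0, "z": -0.02, "roll": 0, "fingers": 0.05},
    {"x": 0.025, "y": 0, "z": -0.02, "roll": 0, "fingers": 0.05},
    {"x": 0.04, "y": 0, "z": -0.02, "roll": 0, "fingers": 0.05},
    {"x": 0.04, "y": 0, "z": -0.02, "roll": 0, "fingers": 0.05},
    {"x": 0.04, "y": 0, "z": -0.02, "roll": 0, "fingers": 0.05},
  ],
  newtons=8,
)

```text
time: 13.2
ee_pos: [0.4902, 0.3985, 0.0532]
orientation: [180.0, -0.0, 67.2]
force: [-0.3, -0.8, -1.1]
gripper_width: 0.0598
gripper_force: 8.0
```

Run:
```python
from h import *
np.set_printoptions(precision=1,suppress=True)
a=cap("scene");s=sense();print(s["ee_pos"]*1000,s["force"],s["gripper_width"]*1000)
g=cv2.cvtColor(a["pixels"],cv2.COLOR_BGR2GRAY)
z=np.array([-.391,-.921,0]);y=np.array([.921,-.391,0]);o=np.array([.466,.3365,.076])-z*.018-z*.04+[0,0,.02]
print(proj(a,[o+y*.03,o+z*.036+y*.03,o-y*.03,o+z*.036-y*.03,o+z*.04-y*.024+[0,0,-.008]]))
for r in range(178,220,2): print(r,' '.join('%3d'%g[r,c] for c in range(362,414,2)))
```

```text
[489.8 397.7  53. ] [-0.2 -0.1 -0.9] 59.99993601603911
[[401.  209.6]
 [387.8 204.5]
 [407.9 197.3]
 [395.1 192.6]
 [392.3 195.5]]
178  54  53  56  52  52  49  54  54  55  55  53  50  47  42  44  47  45  48  47  50  81  75  66  55  59  62
180  94 110 105  57  54  50  55  52  51  55  55  55  52  51  46  49  47  59  62  68  81  70  52  51  63  83
182 137 140 141 110  56  57  53  52  54  56  55  56  54  53  46  49  59  71  72  74  73  69  63  56  70  72
184 142 142 140 137  90  53  55  57  57  55  53  53  51  49  47  49  69  76  83  73  76  74  73  70  72  73
186 140 139 140 137 111  73  54  52  52  52  47  47  47  49  50  54  63  73  81  73  72  73  74  73  74  75
188 126 133 137 138 133 103  66  51  49  47  50  48  52  47  48  58  53  58  60  80  83  73  73  73  75  72
190  90 125 123 129 119 108  88  61  51  51  45  48  48  51  53  71  66  63  57  57  59  61  67  71  73  72
192  77  93 121 107  91  90  85  62  50  50  48  53  48  50  57  69  74  71  71  69  62  58  54  56  64  68
194  63  77  90  90  81  81  73  55  50  51  51  49  49  50  55  75  80  78  73  71  71  69  66  63  57  
[... 598 characters left out ...]
 141 216 235 241 241 173  70  72  71  70  68  70  71
208  57  67 166 200 173 198 225 238 243 244 244 244 239 180 153 164 190 217 121  71  71  72  71  70  72  94
210  60 127 237 242 231 213 154 166 209 232 241 243 242 193 135 140 148 131  75  73  69  71  71  69  76 117
212  84 218 243 243 244 235 124 119 132 152 179 217 230 173  76  75 105  99  72  72  70  70  71  70  80 129
214 164 242 244 244 244 221 102 110 114 129 216 202 171 156 105  60  49  51  50  61  67  69  70  70  82 104
216 231 244 244 244 240 160 102 111 114 152 241 242 235 240 236 180  59  47  46  47  50  55  63  69  80  84
218 243 244 244 243 225 120 102 112 113 154 227 235 242 243 243 212  55  44  45  46  45  45  48  58  72  75
```

Run:
```python
from h import *
np.set_printoptions(precision=1,suppress=True)
a=cap("scene")
z=np.array([-.391,-.921,0]);y=np.array([.921,-.391,0])
g=cv2.cvtColor(a["pixels"],cv2.COLOR_BGR2GRAY)
# sub-pixel bright->dark crossings along rows: platform right edge, cell left edge
for r in range(200,213):
    print(r,g[r,380:400:1])
P=onz(a,[[365.5,207],[372,199]],.06);C=onz(a,[[389,205.0],[392,199.5]],.096)
print("platform +u end: u",P@z*1000,"cell lid end u",C@z*1000,"centre est",np.array([.466,.3365,0])@z*1000)
```

```text
200 [ 71  60  53  47  49  49  48  53  59  76 132 207 237 242 240 235 223 208
 179 126]
201 [133 107  88  68  57  54  50  55  63 106 176 230 241 242 242 241 240 237
 219 149]
202 [214 194 163 126 105  84  60  58  86 148 220 240 243 242 242 242 242 240
 223 147]
203 [240 236 225 210 187 145  87  70 118 193 237 242 243 242 242 242 242 239
 214 136]
204 [243 243 242 239 231 189 108  83 150 222 240 242 242 241 241 242 241 234
 194 118]
205 [244 243 244 243 237 199 114  96 163 222 238 241 241 241 242 242 240 229
 174 102]
206 [244 244 244 243 238 209 142 118 149 190 216 226 235 239 241 241 239 217
 144  85]
207 [244 244 244 243 241 230 205 173 153 158 169 182 206 223 230 235 233 197
 120  77]
208 [244 244 244 244 243 242 235 214 169 153 154 155 162 175 190 208 207 162
 102  75]
209 [242 243 244 244 244 243 239 219 173 157 148 148 148 153 157 160 149 113
  79  71]
210 [232 238 241 243 243 243 240 222 182 154 136 140 143 148 144 140 121  85
  71  69]
211 [193 215 226 232 238 241 237 221 181 139 108 107 117 125 133 130 105  80
  72  70]
212 [150 166 180 198 217 224 221 199 163 114  75  68  78  87 103 104  87  71
  70  70]
platform +u end: u [-458.7 -461.4] cell lid end u [-517.5 -516.8] centre est -492.1225
```

Emit:
step_arm(
  commands=[
    {"x": -0.005, "y": 0, "z": 0.008, "roll": 0, "fingers": 0.05},
    {"x": -0.005, "y": 0, "z": 0.016, "roll": 0, "fingers": 0.05},
    {"x": -0.005, "y": 0, "z": 0.02, "roll": 0, "fingers": 0.05},
    {"x": -0.005, "y": 0, "z": 0.024, "roll": 0, "fingers": 0.05},
    {"x": -0.0045, "y": 0, "z": 0.028, "roll": 0, "fingers": 0.05},
    {"x": -0.0042, "y": 0, "z": 0.033, "roll": 0, "fingers": 0.05},
    {"x": -0.0058, "y": 0, "z": 0.037, "roll": 0, "fingers": 0.05},
    {"x": -0.0075, "y": 0, "z": 0.041, "roll": 0, "fingers": 0.05},
    {"x": -0.0104, "y": 0, "z": 0.0446, "roll": 0, "fingers": 0.05},
    {"x": -0.0133, "y": 0, "z": 0.048, "roll": 0, "fingers": 0.05},
    {"x": -0.0133, "y": 0, "z": 0.048, "roll": 0, "fingers": 0.05},
    {"x": -0.0133, "y": 0, "z": 0.048, "roll": 0, "fingers": 0.05},
  ],
)

```text
time: 14.3
ee_pos: [0.485, 0.3855, 0.0048]
orientation: [180.0, -0.0, 67.2]
force: [0.8, 3.8, -1.7]
gripper_width: 0.0601
gripper_force: 8.0
```

Run:
```python
from h import *
np.set_printoptions(precision=1,suppress=True)
a=cap("scene");s=sense();print(s["ee_pos"]*1000,s["force"],s["gripper_width"]*1000)
g=cv2.cvtColor(a["pixels"],cv2.COLOR_BGR2GRAY)
z=np.array([-.391,-.921,0]);y=np.array([.921,-.391,0])
piv=s["ee_pos"]+[0,0,.034]+z*.012
for ph in(0,70):
    c,n=np.cos(np.radians(ph)),np.sin(np.radians(ph));Z=c*z+n*np.array([0,0,1]);T=-n*z+c*np.array([0,0,1])
    print(ph,proj(a,[piv+Z*(h-.004)+T*t+y*e for e in(.03,-.03) for h in(0,.036) for t in(.008,-.008)]).ravel())
for r in range(180,222,2): print(r,' '.join('%3d'%g[r,c] for c in range(362,414,2)))
```

```text
[484.9 385.4   4.8] [ 0.7  4.6 -2. ] 60.18361783534508
0 [391.9 220.7 390.5 224.9 379.2 215.7 378.  219.9 398.9 208.5 397.5 212.7
 386.6 203.8 385.3 207.9]
70 [392.9 223.8 387.1 223.1 391.3 213.  385.5 212.4 399.8 211.5 394.2 210.9
 398.4 200.9 392.7 200.4]
180  95 110 102  59  51  51  52  50  50  52  53  51  46  44  45  40  48  51  60  65  53  44  43  45  47  47
182 137 140 139 110  54  53  53  50  52  49  49  51  53  49  46  46  47  76  84  68  51  40  44  46  46  42
184 139 140 140 136  94  56  53  51  52  52  53  52  53  53  52  47  48  70  70  64  44  43  41  46  41  44
186 139 139 141 141 134  91  55  51  51  52  53  54  53  52  47  48  50  70  68  63  63  54  47  44  44  46
188 125 136 140 143 136 108  67  52  52  54  51  50  48  46  46  51  65  71  61  56  63  80  94  83  58  52
190  85 124 126 128 120 104  88  59  48  49  46  45  46  44  46  72  77  67  55  52  51  56  70  81  73  63
192  75  92 115  98  90  88  82  56  45  46  46  45  47  53  62  84  74  56  53  62  75  68  56  52  55  54
194  62  73  84  83  80  79  72  48  51  46  44  49  64  71  73  75  63  50  46  64  7
[... 725 characters left out ...]
  75  70  70  71  70  61  61  50  54  56  63  70  66
210  56 123 237 242 231 213 152 168 207 216 191 134  89  75  69  72  71  71  70  68  70  59  54  53  55  61
212  82 216 243 243 243 234 124 119 131 151 175 187 171 125  75  69  71  68  70  70  74  68  67  62  59  71
214 165 242 244 244 243 220 102 107 111 128 214 199 166 148  88  70  69  68  69  69  71  69  71  75  73  86
216 230 244 243 243 240 158 101 108 112 152 240 242 221 139  77  70  68  71  64  71  68  69  71  67  74  83
218 243 243 244 243 224 120 101 109 112 154 227 235 233 134  69  68  70  69  67  66  66  60  63  67  68  70
220 244 244 244 237 190 153 113 115 119 162 184 191 184  99  69  68  67  67  66  66  60  43  50  58  44  44
```

Emit:
step_arm(
  commands=[
    {"x": -0.002, "y": 0, "z": 0.0013, "roll": 0, "fingers": 0.05},
    {"x": -0.0036, "y": 0, "z": 0.0022, "roll": 0, "fingers": 0.05},
    {"x": -0.006, "y": 0, "z": 0.003, "roll": 0, "fingers": 0.05},
    {"x": -0.0077, "y": 0, "z": 0.004, "roll": 0, "fingers": 0.05},
    {"x": -0.0077, "y": 0, "z": 0.004, "roll": 0, "fingers": 0.05},
  ],
)

```text
time: 14.77
ee_pos: [0.4828, 0.38, 0.002]
orientation: [179.9, -0.3, 67.1]
force: [1.0, 7.4, -0.3]
gripper_width: 0.0599
gripper_force: 8.0
```

Emit:
step_arm(
  commands=[
    {"x": 0.002, "y": 0, "z": -0.004, "roll": 0, "fingers": 0.05},
    {"x": 0.004, "y": 0, "z": -0.012, "roll": 0, "fingers": 0.05},
    {"x": 0.004, "y": 0, "z": -0.025, "roll": 0, "fingers": 0.05},
    {"x": 0.004, "y": 0, "z": -0.04, "roll": 0, "fingers": 0.05},
    {"x": 0.004, "y": 0, "z": -0.045, "roll": 0, "fingers": 0.05},
    {"x": -0.01, "y": 0, "z": -0.045, "roll": 0, "fingers": 0.05},
    {"x": -0.025, "y": 0, "z": -0.045, "roll": 0, "fingers": 0.05},
    {"x": -0.037, "y": 0, "z": -0.045, "roll": 0, "fingers": 0.05},
    {"x": -0.037, "y": 0, "z": -0.045, "roll": 0, "fingers": 0.05},
    {"x": -0.037, "y": 0, "z": -0.045, "roll": 0, "fingers": 0.05},
  ],
)

```text
time: 15.6
ee_pos: [0.4673, 0.3434, 0.0462]
orientation: [-180.0, 0.0, 67.1]
force: [-0.3, -0.1, -1.4]
gripper_width: 0.0599
gripper_force: 8.0
```

Run:
```python
from h import *
np.set_printoptions(precision=1,suppress=True)
a=cap("scene");s=sense();print(s["ee_pos"]*1000,s["force"],s["gripper_width"]*1000)
g=cv2.cvtColor(a["pixels"],cv2.COLOR_BGR2GRAY)
z=np.array([-.391,-.921,0]);y=np.array([.921,-.391,0])
piv=s["ee_pos"]+[0,0,.034]+z*.012
for ph in(70,90):
    c,n=np.cos(np.radians(ph)),np.sin(np.radians(ph));Z=c*z+n*np.array([0,0,1]);T=-n*z+c*np.array([0,0,1])
    print(ph,proj(a,[piv+Z*(h-.004)+T*t+y*e for e in(.03,-.03) for h in(0,.036) for t in(.008,-.008)]).ravel())
for r in range(172,216,2): print(r,' '.join('%3d'%g[r,c] for c in range(352,404,2)))
```

```text
[467.8 344.2  46.3] [ 1.4 -0.2 -0.3] 60.03945320668506
70 [380.4 206.5 374.7 206.  378.6 195.4 372.8 194.9 387.8 194.7 382.2 194.3
 386.2 183.8 380.6 183.4]
90 [379.8 207.2 374.2 205.  382.7 197.2 376.9 195.  387.2 195.4 381.8 193.4
 390.2 185.5 384.6 183.4]
172  50  51  50  50  50  51  50  50  51  46  44  42  42  47  64  61  58  54  54  50  47  56  59  56  64  64
174  53  51  48  48  48  47  52  49  49  51  56  56  56  63  66  48  43  47  75  76  65  52  48  47  50  51
176  51  50  51  48  50  51  50  50  53  59  69  68  70  71  68  57  47  48  68  75  72  74  59  52  52  60
178  55  52  50  51  52  50  55  48  53  66  72  82  69  70  71  69  67  60  68  68  68  70  64  53  54  65
180  52  53  56  59  64  78  83  78  52  62  74  75  73  71  72  68  71  72  70  69  69  71  69  58  65  79
182  49  55  68  94 110 117 127 115  72  52  51  58  73  72  71  72  70  69  68  71  69  70  70  66  70  77
184  56  55  71  86 111 134 138 130  81  66  60  56  50  52  56  64  69  71  70  75  71  72  70  70  66  57
186  54  53  67  70  87 114 135 133  85  71  68  66  63  58  55  51  53  58  68  77  
[... 834 characters left out ...]
  71  70  69  68  71  65  46  44  47  46  45  40  44
204  57  58  55  54  52  55  55  79 219 244 244 220  76  68  72  69  69  70  78  65  46  43  44  48  46  42
206  56  56  56  54  55  53  57 102 213 237 242 192  82  72  69  71  70  75 140 157  79  45  44  45  41  48
208  56  51  57  56  55  56  65 164 202 176 197 209 182 130  83  70  72  87 166 161  66  43  43  46  42  48
210  55  57  53  56  55  57 126 238 243 233 215 153 165 163 149 134  96 124 183 112  48  45  46  45  45  43
212  53  56  54  56  55  85 220 244 244 244 236 125 117 131 146 158 157 216 203  67  44  44  43  44  43  45
214  56  56  56  54  57 167 243 244 244 244 222 102 107 113 128 217 200 165 134  78  49  44  46  45  44  42
```

Emit:
step_arm(
  commands=[
    {"x": 0, "y": 0, "z": 0.005, "roll": 0, "fingers": 0.05},
    {"x": 0, "y": 0, "z": 0.01, "roll": 0, "fingers": 0.05},
    {"x": 0, "y": 0, "z": 0.012, "roll": 0, "fingers": 0.05},
    {"x": 0, "y": 0, "z": 0.014, "roll": 0, "fingers": 0.05},
    {"x": 0, "y": 0, "z": 0.014, "roll": 0, "fingers": 0.05},
    {"x": 0, "y": 0, "z": 0.014, "roll": 0, "fingers": 0.05},
  ],
)

```text
time: 16.15
ee_pos: [0.4674, 0.3442, 0.0319]
orientation: [-180.0, 0.0, 67.2]
force: [-0.5, -1.1, -0.3]
gripper_width: 0.0598
gripper_force: 8.0
```

Emit:
step_arm(
  commands=[
    {"x": 0, "y": 0, "z": 0.001, "roll": 0, "fingers": 0.05},
    {"x": 0, "y": 0, "z": 0.002, "roll": 0, "fingers": 0.05},
    {"x": 0, "y": 0, "z": 0.002, "roll": 0, "fingers": 0.05},
  ],
)

```text
time: 16.4
ee_pos: [0.4675, 0.3441, 0.0301]
orientation: [-180.0, -0.0, 67.2]
force: [0.3, -0.2, -0.7]
gripper_width: 0.0598
gripper_force: 8.0
```

Emit:
step_arm(
  commands=[
    {"x": 0, "y": 0, "z": 0.001, "roll": 0, "fingers": 0.05},
    {"x": 0, "y": 0, "z": 0.002, "roll": 0, "fingers": 0.05},
    {"x": 0, "y": 0, "z": 0.002, "roll": 0, "fingers": 0.05},
  ],
)

```text
time: 16.65
ee_pos: [0.4674, 0.3441, 0.028]
orientation: [-180.0, 0.0, 67.2]
force: [0.1, -0.3, -0.9]
gripper_width: 0.0603
gripper_force: 8.0
```

Emit:
step_arm(
  commands=[
    {"x": 0, "y": 0, "z": 0.001, "roll": 0, "fingers": 0.05},
    {"x": 0, "y": 0, "z": 0.002, "roll": 0, "fingers": 0.05},
    {"x": 0, "y": 0, "z": 0.002, "roll": 0, "fingers": 0.05},
  ],
)

```text
time: 16.9
ee_pos: [0.4677, 0.3445, 0.0272]
orientation: [180.0, -0.1, 67.2]
force: [-1.4, -1.2, 4.5]
gripper_width: 0.0598
gripper_force: 8.0
```

Emit:
step_arm(
  commands=[
    {"x": 0, "y": 0, "z": 0.001, "roll": 0, "fingers": 0.05},
    {"x": 0, "y": 0, "z": 0.001, "roll": 0, "fingers": 0.05},
    {"x": 0, "y": 0, "z": 0.0, "roll": 0, "fingers": 0.061},
    {"x": 0, "y": 0, "z": 0.0, "roll": 0, "fingers": 0.065},
    {"x": 0, "y": 0, "z": 0.0, "roll": 0, "fingers": 0.075},
    {"x": 0, "y": 0, "z": 0.0, "roll": 0, "fingers": 0.075},
    {"x": 0, "y": 0, "z": 0.0, "roll": 0, "fingers": 0.075},
    {"x": 0, "y": 0, "z": -0.02, "roll": 0, "fingers": 0.075},
    {"x": 0, "y": 0, "z": -0.05, "roll": 0, "fingers": 0.075},
    {"x": 0, "y": 0, "z": -0.09, "roll": 0, "fingers": 0.075},
    {"x": 0, "y": 0, "z": -0.12, "roll": 0, "fingers": 0.075},
    {"x": 0, "y": 0, "z": -0.13, "roll": 0, "fingers": 0.075},
    {"x": 0, "y": 0, "z": -0.13, "roll": 0, "fingers": 0.075},
  ],
)

```text
time: 17.98
ee_pos: [0.4691, 0.3453, 0.1593]
orientation: [179.8, -0.3, 67.2]
force: [-0.0, -0.2, -0.5]
gripper_width: 0.075
gripper_force: 0.0
```

Run:
```python
from h import *
np.set_printoptions(precision=1,suppress=True)
a=cap("scene");s=sense();print(s["ee_pos"]*1000,s["force"],s["gripper_width"]*1000)
g=cv2.cvtColor(a["pixels"],cv2.COLOR_BGR2GRAY)
z=np.array([-.391,-.921,0]);y=np.array([.921,-.391,0])
b0=np.array([s["ee_pos"][0],s["ee_pos"][1],.06])+z*.012
print(proj(a,[b0+[0,0,h]+z*t+y*e for e in(.03,-.03) for h in(0,.036) for t in(.008,-.008)]).ravel())
for r in range(176,216,2): print(r,' '.join('%3d'%g[r,c] for c in range(352,404,2)))
cv2.imwrite("pics/q.png",a["pixels"])
```

```text
[467.8 344.3 156.7] [ 0.3  0.4 -0.2] 75.03246626710377
[373.1 209.4 378.6 211.6 375.7 199.6 381.4 201.8 380.6 197.7 386.  199.8
 383.3 188.  388.9 190. ]
176  51  49  49  48  42  42  43  41  43  41  44  41  42  44  46  45  54  60  64  66  70  69  65  49  47  42
178  45  45  42  45  44  45  45  45  43  42  44  43  39  41  43  42  44  45  49  57  63  67  65  45  43  44
180  44  43  42  51  53  71  78  71  44  43  42  42  40  39  46  41  43  43  40  43  46  51  52  44  43  47
182  45  46  62  85 104 118 125 116  74  45  44  44  44  42  44  45  38  45  44  41  44  41  39  42  45  45
184  46  47  65  89 111 137 139 135 108  68  45  46  44  43  41  43  46  39  44  45  40  42  45  45  46  43
186  50  47  61  69  88 113 136 140 135 105  67  43  47  43  44  43  44  41  43  42  46  44  44  46  51  46
188  54  56  57  61  69  90 115 136 138 132 101  63  48  45  42  42  52  47  41  43  44  42  43  44  49  52
190  53  53  54  58  67  80  97 118 129 121 107  89  55  42  44  47  67  47  64  50  43  47  49  46  52  54
192  52  56  55  53  60  75  87 122 102  91  90  83  55  45  46  48  53  70 127  6
[... 513 characters left out ...]
 184 221 208 133  82  46  42  44  40  41  43  48  44
204  57  57  56  55  56  55  55  79 218 244 244 244 194 152 154 149 147 147 112  68  45  47  45  47  45  45
206  57  58  56  55  55  56  57 101 214 236 243 239 169 150 154 145 180 189 204 176  79  46  48  46  46  44
208  56  55  56  56  53  57  66 169 203 174 196 212 155 151 148 167 187 197 240 219  69  43  46  42  44  45
210  52  54  52  55  55  57 126 238 243 233 215 144 148 151 156 184 193 225 240 149  48  44  47  44  43  41
212  55  54  55  57  53  87 221 244 244 244 236 121 118 131 142 160 176 233 220  72  45  44  41  41  45  46
214  58  53  55  58  60 166 243 244 244 244 224 102 110 113 129 215 193 174 147  79  48  42  41  43  44  40
```

The brightness map shows the cell standing upright on the platform, its end face at cols 376-384, rows 199-210, with the dark lid above. Next I'll regrip across the broad faces.

Emit:
step_arm(
  commands=[
    {"x": -0.01, "y": 0, "z": 0, "roll": -7, "fingers": 0.06},
    {"x": -0.01, "y": 0, "z": 0, "roll": -14, "fingers": 0.06},
    {"x": -0.01, "y": 0, "z": 0, "roll": -21, "fingers": 0.06},
    {"x": -0.01, "y": 0, "z": 0, "roll": -28, "fingers": 0.06},
    {"x": -0.01, "y": 0, "z": 0, "roll": -35, "fingers": 0.06},
    {"x": -0.01, "y": 0, "z": 0, "roll": -42, "fingers": 0.06},
    {"x": -0.01, "y": 0, "z": 0, "roll": -49, "fingers": 0.06},
    {"x": -0.01, "y": 0, "z": 0, "roll": -56, "fingers": 0.06},
    {"x": -0.01, "y": 0, "z": 0, "roll": -63, "fingers": 0.06},
    {"x": -0.01, "y": 0, "z": 0, "roll": -70, "fingers": 0.06},
    {"x": -0.01, "y": 0, "z": 0, "roll": -77, "fingers": 0.06},
    {"x": -0.01, "y": 0, "z": 0, "roll": -84, "fingers": 0.06},
    {"x": -0.01, "y": 0, "z": 0, "roll": -90, "fingers": 0.06},
    {"x": -0.01, "y": 0, "z": 0, "roll": -90, "fingers": 0.06},
    {"x": -0.01, "y": 0, "z": 0, "roll": -90, "fingers": 0.06},
  ],
)

```text
time: 19.28
ee_pos: [0.4626, 0.3342, 0.1539]
orientation: [-179.8, -0.1, 157.0]
force: [0.1, 0.0, -0.1]
gripper_width: 0.06
gripper_force: 0.0
```

Run:
```python
from h import *
a=cap("top");a=cap("top");s=sense();print(s["ee_pos"],s["orientation"],tomove([.4639,.3351,.053]))
```

```text
[0.4630395  0.33453532 0.1548468 ] [-1.79887716e+02 -7.39807174e-02  1.57033483e+02] [-0.00070346  0.00105527  0.1018441 ]
```

Emit:
step_arm(
  commands=[
    {"x": 0, "y": 0.001, "z": 0.03, "roll": 0, "fingers": 0.06},
    {"x": 0, "y": 0.001, "z": 0.06, "roll": 0, "fingers": 0.06},
    {"x": 0, "y": 0.001, "z": 0.08, "roll": 0, "fingers": 0.06},
    {"x": 0, "y": 0.001, "z": 0.092, "roll": 0, "fingers": 0.06},
    {"x": 0, "y": 0.001, "z": 0.102, "roll": 0, "fingers": 0.06},
    {"x": 0, "y": 0.001, "z": 0.102, "roll": 0, "fingers": 0.06},
    {"x": 0, "y": 0.001, "z": 0.102, "roll": 0, "fingers": 0.06},
  ],
)

```text
time: 19.97
ee_pos: [0.464, 0.3359, 0.054]
orientation: [-180.0, -0.0, 157.1]
force: [-0.3, 0.8, 0.6]
gripper_width: 0.0601
gripper_force: 0.0
```

Emit:
step_arm(
  commands=[
    {"x": 0, "y": 0, "z": 0, "roll": 0, "fingers": 0.05},
    {"x": 0, "y": 0, "z": 0, "roll": 0, "fingers": 0.04},
    {"x": 0, "y": 0, "z": 0, "roll": 0, "fingers": 0.03},
    {"x": 0, "y": 0, "z": 0, "roll": 0, "fingers": 0.022},
    {"x": 0, "y": 0, "z": 0, "roll": 0, "fingers": 0.018},
    {"x": 0, "y": 0, "z": 0, "roll": 0, "fingers": 0.014},
    {"x": 0, "y": 0, "z": 0, "roll": 0, "fingers": 0.01},
    {"x": 0, "y": 0, "z": 0, "roll": 0, "fingers": 0.01},
    {"x": 0, "y": 0, "z": 0, "roll": 0, "fingers": 0.01},
  ],
  newtons=15,
)

```text
time: 20.72
ee_pos: [0.464, 0.3359, 0.0543]
orientation: [180.0, 0.0, 157.2]
force: [0.5, 0.5, 1.3]
gripper_width: 0.016
gripper_force: 15.0
```

Run:
```python
from h import *
np.set_printoptions(precision=4,suppress=True)
b=cap("top");a=cap("scene")
g=cv2.cvtColor(b["pixels"],cv2.COLOR_BGR2GRAY)
u=proj(b,[[.58,.049,.08]])[0];print(u)
S=8;x0,y0=int(u[0])-28,int(u[1])-28
G=cv2.resize(g[y0:y0+56,x0:x0+56],None,fx=S,fy=S,interpolation=cv2.INTER_CUBIC)
for r in range(int(u[1])-22,int(u[1])+23,2): print(r,' '.join('%3d'%g[r,c] for c in range(int(u[0])-16,int(u[0])+17)))
# full deck outline
mx=np.array([np.cos(np.radians(5.2)),np.sin(np.radians(5.2)),0])
e=np.array([-mx[1],mx[0],0]);c=np.array([.578,.049,.0])
P=[c+mx*i+e*j+[0,0,h] for h,i,j in((.09,.041,.0165),(.09,-.041,.0165),(.09,-.041,-.0165),(.09,.041,-.0165),(.116,.033,0),(.116,-.033,0),(.116,.041,0),(.116,-.041,0))]
print(proj(b,P))
V=cv2.resize(b["pixels"][int(u[1])-50:int(u[1])+50,int(u[0])-50:int(u[0])+50],(600,600),interpolation=cv2.INTER_CUBIC)
cv2.imwrite("pics/c8.png",V)
```

```text
[235.9762 168.0045]
146 160 161 162 164 162 164 160 165 161 164 163 159 163 163 163 165 160 162 161 162 162 162 163 162 161 162 163 163 161 161 163 161 163
148 160 161 162 161 162 162 159 160 162 163 164 162 165 163 165 162 163 163 166 163 168 156 165 162 160 166 161 161 162 164 163 163 165
150 163 163 162 159 164 165 165 166 166 158 152 149 150 148 151 146 127 117 112  97  90 114 146 163 164 163 164 161 164 159 162 163 162
152 163 164 163 163 163 161 164 156 153 132  82  51  45  50  45  48  44  51  48  51  45  60 135 164 164 163 162 162 166 162 162 163 160
154 161 164 160 162 161 162 160 125 104  97  72  40  42  42  42  45  43  40  40  38  42  51 132 164 162 165 164 164 165 162 160 165 162
156 162 161 162 162 165 162 163 161 136 106  74  51  46  53  55  57  66  70  66  63  51  57 107 151 164 165 167 163 161 163 166 163 162
158 164 165 164 161 161 162 159 166 162 130  84  60  82 144 163 163 164 164 163 163 110  58 100 151 166 166 162 165 164 163 164 163 165
160 162 162 161 164 162 161 166 162 161 160 110  60  66 137 162 163 163 162 164 158 111  56  82 145 164 164 166 162 167 164 163 
[... 1516 characters left out ...]
166 164 163 166 170 165 166 168 165 168 167 164 166 168 166 167 168 169 169 163 167 169 169 167 169 169 165 165 165 166 168
186 166 164 165 165 165 165 164 164 167 165 169 162 168 164 164 167 168 167 168 166 168 166 165 166 165 166 165 165 167 168 167 169 168
188 167 164 164 166 164 168 165 165 166 164 165 165 169 166 166 163 169 166 169 168 168 164 168 167 167 164 167 164 166 165 167 167 167
190 165 166 163 164 165 163 170 166 170 168 165 163 167 168 168 168 168 163 167 165 167 169 163 169 164 168 169 165 167 166 167 169 168
[[228.9506 153.9212]
 [230.7859 182.6747]
 [242.842  181.8305]
 [240.8282 153.0951]
 [234.7567 153.5506]
 [236.335  177.1552]
 [234.5683 150.7298]
 [236.5293 180.0565]]
```

Emit:
step_arm(
  commands=[
    {"x": 0, "y": 0, "z": -0.01, "roll": 0, "fingers": 0.01},
    {"x": 0, "y": 0, "z": -0.035, "roll": 0, "fingers": 0.01},
    {"x": 0, "y": 0, "z": -0.065, "roll": 0, "fingers": 0.01},
    {"x": 0, "y": 0, "z": -0.095, "roll": 0, "fingers": 0.01},
    {"x": -0.01, "y": -0.01, "z": -0.12, "roll": -4, "fingers": 0.01},
    {"x": -0.028, "y": -0.028, "z": -0.12, "roll": -8, "fingers": 0.01},
    {"x": -0.048, "y": -0.048, "z": -0.12, "roll": -12, "fingers": 0.01},
    {"x": -0.068, "y": -0.068, "z": -0.12, "roll": -16, "fingers": 0.01},
    {"x": -0.088, "y": -0.089, "z": -0.12, "roll": -20, "fingers": 0.01},
    {"x": -0.108, "y": -0.109, "z": -0.12, "roll": -24, "fingers": 0.01},
    {"x": -0.128, "y": -0.129, "z": -0.12, "roll": -28, "fingers": 0.01},
    {"x": -0.148, "y": -0.149, "z": -0.12, "roll": -28, "fingers": 0.01},
    {"x": -0.168, "y": -0.17, "z": -0.12, "roll": -28, "fingers": 0.01},
    {"x": -0.188, "y": -0.19, "z": -0.12, "roll": -28, "fingers": 0.01},
    {"x": -0.203, "y": -0.205, "z": -0.12, "roll": -28, "fingers": 0.01},
    {"x": -0.213, "y": -0.215, "z": -0.12, "roll": -28, "fingers": 0.01},
    {"x": -0.2176, "y": -0.2196, "z": -0.12, "roll": -28, "fingers": 0.01},
    {"x": -0.2176, "y": -0.2196, "z": -0.12, "roll": -28, "fingers": 0.01},
    {"x": -0.2176, "y": -0.2196, "z": -0.12, "roll": -28, "fingers": 0.01},
    {"x": -0.2176, "y": -0.2196, "z": -0.12, "roll": -28, "fingers": 0.01},
  ],
)

```text
time: 22.48
ee_pos: [0.5788, 0.0501, 0.1742]
orientation: [180.0, -0.0, -174.8]
force: [0.2, 0.2, -1.2]
gripper_width: 0.0159
gripper_force: 15.0
```

Run:
```python
from h import *
np.set_printoptions(precision=4,suppress=True)
for i in range(3): b=cap("top")
s=sense();print(s["time"],s["ee_pos"],s["orientation"],s["force"],s["gripper_width"],tomove([.5795,.0491,.115]))
```

```text
22.6333 [0.5789 0.05   0.1742] [ 179.9834   -0.0032 -174.7633] [-0.6096  0.0451 -0.5473] 0.015549532664414481 [-0.0005 -0.001   0.0592]
```

Emit:
step_arm(
  commands=[
    {"x": -0.0005, "y": -0.001, "z": 0.02, "roll": 0, "fingers": 0.01},
    {"x": -0.0005, "y": -0.001, "z": 0.04, "roll": 0, "fingers": 0.01},
    {"x": -0.0005, "y": -0.001, "z": 0.055, "roll": 0, "fingers": 0.01},
    {"x": -0.0005, "y": -0.001, "z": 0.061, "roll": 0, "fingers": 0.01},
    {"x": -0.0005, "y": -0.001, "z": 0.064, "roll": 0, "fingers": 0.01},
    {"x": -0.0005, "y": -0.001, "z": 0.067, "roll": 0, "fingers": 0.01},
    {"x": -0.0005, "y": -0.001, "z": 0.067, "roll": 0, "fingers": 0.01},
  ],
)

```text
time: 23.22
ee_pos: [0.5803, 0.0483, 0.1075]
orientation: [180.0, 0.1, -174.8]
force: [0.1, 0.1, -0.3]
gripper_width: 0.0157
gripper_force: 15.0
```

Emit:
step_arm(
  commands=[
    {"x": 0, "y": 0, "z": 0.004, "roll": 0, "fingers": 0.01},
    {"x": 0, "y": 0, "z": 0.008, "roll": 0, "fingers": 0.01},
    {"x": 0, "y": 0, "z": 0.012, "roll": 0, "fingers": 0.01},
    {"x": 0, "y": 0, "z": 0.016, "roll": 0, "fingers": 0.01},
    {"x": 0, "y": 0, "z": 0.018, "roll": 0, "fingers": 0.01},
    {"x": 0, "y": 0, "z": 0.018, "roll": 0, "fingers": 0.01},
  ],
)

```text
time: 23.72
ee_pos: [0.5795, 0.048, 0.0884]
orientation: [180.0, -0.1, -174.8]
force: [-0.9, 0.6, 0.3]
gripper_width: 0.0159
gripper_force: 15.0
```

Emit:
step_arm(
  commands=[
    {"x": 0, "y": 0.0008, "z": 0.001, "roll": 0, "fingers": 0.01},
    {"x": 0, "y": 0.0008, "z": 0.003, "roll": 0, "fingers": 0.01},
    {"x": 0, "y": 0.0008, "z": 0.005, "roll": 0, "fingers": 0.01},
    {"x": 0, "y": 0.0008, "z": 0.007, "roll": 0, "fingers": 0.01},
    {"x": 0, "y": 0.0008, "z": 0.007, "roll": 0, "fingers": 0.01},
  ],
)

```text
time: 24.13
ee_pos: [0.5794, 0.0488, 0.0817]
orientation: [180.0, -0.0, -174.8]
force: [0.5, 1.3, -1.4]
gripper_width: 0.0161
gripper_force: 15.0
```

Emit:
step_arm(
  commands=[
    {"x": 0, "y": 0, "z": 0.001, "roll": 0, "fingers": 0.01},
    {"x": 0, "y": 0, "z": 0.003, "roll": 0, "fingers": 0.01},
    {"x": 0, "y": 0, "z": 0.005, "roll": 0, "fingers": 0.01},
    {"x": 0, "y": 0, "z": 0.0055, "roll": 0, "fingers": 0.01},
    {"x": 0, "y": 0, "z": 0.0055, "roll": 0, "fingers": 0.01},
  ],
)

```text
time: 24.55
ee_pos: [0.5796, 0.0488, 0.0764]
orientation: [180.0, -0.0, -174.8]
force: [-0.8, 0.5, -1.2]
gripper_width: 0.016
gripper_force: 15.0
```

Below the rail tops with no contact force. Now the last two millimetres.

Emit:
step_arm(
  commands=[
    {"x": 0, "y": 0, "z": 0.001, "roll": 0, "fingers": 0.01},
    {"x": 0, "y": 0, "z": 0.0015, "roll": 0, "fingers": 0.01},
    {"x": 0, "y": 0, "z": 0.002, "roll": 0, "fingers": 0.01},
    {"x": 0, "y": 0, "z": 0.002, "roll": 0, "fingers": 0.01},
  ],
)

```text
time: 24.88
ee_pos: [0.5798, 0.0488, 0.0747]
orientation: [180.0, 0.0, -174.8]
force: [0.1, -0.0, -1.7]
gripper_width: 0.0161
gripper_force: 15.0
```

Emit:
step_arm(
  commands=[
    {"x": 0, "y": 0, "z": 0.0005, "roll": 0, "fingers": 0.01},
    {"x": 0, "y": 0, "z": 0.001, "roll": 0, "fingers": 0.01},
    {"x": 0, "y": 0, "z": 0.001, "roll": 0, "fingers": 0.01},
  ],
)

```text
time: 25.13
ee_pos: [0.5798, 0.0488, 0.0746]
orientation: [180.0, 0.0, -174.8]
force: [-2.7, -0.5, 5.1]
gripper_width: 0.0159
gripper_force: 15.0
```

Emit:
step_arm(
  commands=[
    {"x": 0, "y": 0, "z": 0, "roll": 0, "fingers": 0.02},
    {"x": 0, "y": 0, "z": 0, "roll": 0, "fingers": 0.03},
    {"x": 0, "y": 0, "z": 0, "roll": 0, "fingers": 0.05},
    {"x": 0, "y": 0, "z": 0, "roll": 0, "fingers": 0.05},
    {"x": 0, "y": 0, "z": 0, "roll": 0, "fingers": 0.05},
    {"x": 0, "y": 0, "z": -0.02, "roll": 0, "fingers": 0.05},
    {"x": 0, "y": 0, "z": -0.05, "roll": 0, "fingers": 0.05},
    {"x": 0, "y": 0, "z": -0.09, "roll": 0, "fingers": 0.05},
    {"x": 0, "y": 0, "z": -0.13, "roll": 0, "fingers": 0.05},
    {"x": 0.03, "y": 0.03, "z": -0.15, "roll": 0, "fingers": 0.05},
    {"x": 0.06, "y": 0.06, "z": -0.15, "roll": 0, "fingers": 0.05},
    {"x": 0.09, "y": 0.09, "z": -0.15, "roll": 0, "fingers": 0.05},
    {"x": 0.11, "y": 0.12, "z": -0.15, "roll": 0, "fingers": 0.05},
    {"x": 0.13, "y": 0.15, "z": -0.15, "roll": 0, "fingers": 0.05},
    {"x": 0.13, "y": 0.18, "z": -0.15, "roll": 0, "fingers": 0.05},
    {"x": 0.13, "y": 0.21, "z": -0.15, "roll": 0, "fingers": 0.05},
    {"x": 0.13, "y": 0.24, "z": -0.15, "roll": 0, "fingers": 0.05},
    {"x": 0.13, "y": 0.25, "z": -0.15, "roll": 0, "fingers": 0.05},
    {"x": 0.13, "y": 0.25, "z": -0.15, "roll": 0, "fingers": 0.05},
    {"x": 0.13, "y": 0.25, "z": -0.15, "roll": 0, "fingers": 0.05},
  ],
)

```text
time: 26.8
ee_pos: [0.4277, 0.2856, 0.2233]
orientation: [-179.9, -0.0, -174.8]
force: [-0.4, 0.3, 0.6]
gripper_width: 0.0498
gripper_force: 0.0
```

Run:
```python
from h import *
b=cap("top");a=cap("scene")
V=np.hstack([cv2.resize(b["pixels"][100:250,165:315],(400,400),interpolation=cv2.INTER_CUBIC),cv2.resize(a["pixels"],(400,300))[:, :400] if 0 else cv2.resize(a["pixels"][130:330,200:400],(400,400))])
cv2.imwrite("pics/c9.png",V);print(sense()["force"])
```

```text
[-0.03561966 -0.38577397 -0.0576957 ]
```

View pics/c9.png

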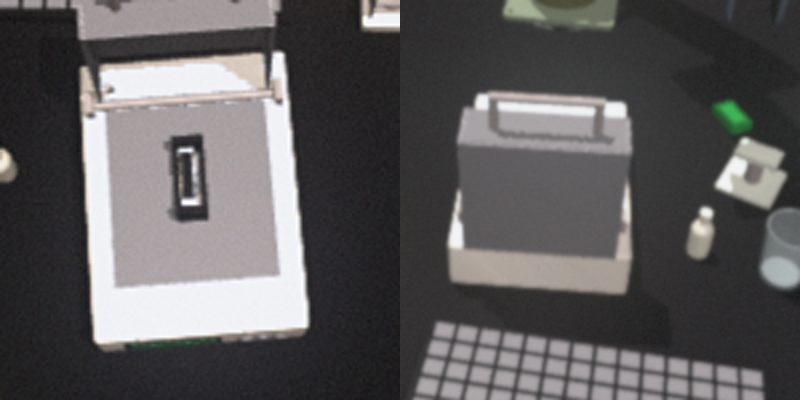

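The cell stands in the bay at (187,177), its black lid up between the stops. The hood is fully open, and the rest, tube and beaker in view are undisturbed.

```bash
python3 -c "
from cell import bot
print(bot.sign_off())"
```

```text
the job is handed in; nothing more can be done
None
```

The hood is fully open and stays up by itself. The cell stands upright in the measuring bay with its black lid on top, down on the floor between the rails and end stops. The job was handed in at about 27 s of the 72 s allowed. In the final picture the tube and beaker beside the rest were where they started; the jar, the other tube, the dish and the screwdriver were outside that crop and not re-checked, though the arm never went near them.

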